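# Hinge up the slip mixer guard

## Task

First make the slip mixer safe: throw the lever of the grey isolator box fully over to its other side (off). Then pick up the loose hinge leaf by its upright rib and offer it up to the fixed leaf on the trough's jamb block, its single knuckle in the gap between the two fixed knuckles and all the holes in line so that a pin would pass, and finish still holding it there, steady, in the gripper's grip and not leaning on the block, for a workmate to put in the pin. Leave everything else on the table where it is.

Things in the scene. Friction and masses are not known exactly. Their poses are not given: they have to be found in the camera images.
- lever (a joint): lever of the grey isolator box. 0 = ON detent (leans 0.7 rad towards the box's -x), 1.4 = OFF detent (leans 0.7 rad towards +x), upright at 0.7. Over-centre: its heavy handle keeps it in either detent (about 1 N at the handle starts it) and, once past upright, it drops to the other end by itself.
- lever_pivot (a point): the lever's pivot, fixed to the isolator, 46 mm above the table. Frame as the box: x is the way the handle swings from ON to OFF, y along the pivot, z up. The box is fixed to the table, 110 x 75 mm (x, y), 36 mm high, with two ears 58 mm high beside the pivot (30 mm in x, within 22 mm of the centre in y).
- lever_grip (a point): centre of the lever's handle, a black crossbar 18 mm thick and 44 mm long (along y), 85 mm from the pivot on a 12 mm round steel bar; about 111 mm above the table in both detents, 131 mm when upright.
- leaf_grip (a point): grip point of the loose aluminium hinge leaf (200 to 325 g, lying flat on the table), 30 mm above its underside: middle of an upright rib 12 mm thick (y), 46 mm long (x), its top 48 mm above the underside. x points along the leaf to its knuckle, y along the knuckle hole, z up. Plate 6 mm thick, 60 mm wide, from -43 to +32 mm in x; a 31 mm wide neck joins it to the knuckle.
- leaf_hole (a point): centre of the loose leaf's single knuckle: tube along y, 28 mm outside, 14 mm hole, 31 mm long, 48 mm ahead (x) of leaf_grip and 16 mm below it (14 mm above the leaf's underside). Frame as the leaf.
- jamb_hole (a point): mid-gap point on the fixed leaf's hole line, 110 mm above the table, between its two knuckles (tubes along y, 28 mm outside, 14 mm hole, 26 mm long, 36 mm gap). x points from the knuckles into the jamb block, y along the holes, z up. The gap is open above, below and to -x (robot's side); the fixed leaf's edge is 16 mm behind (+x). The loose leaf goes in level, its plate to -x.
- trough: steel mixing trough with the jamb block, fixed to the table; origin on the table straight below jamb_hole, same axes. Block 110 mm wide (y), 96 mm high, from 18 to 66 mm in x, with the fixed leaf's 6 mm plate on top; trough 250 x 260 mm, 85 mm high, from 60 to 310 mm in x.
- hinge_pin: bystander: steel hinge pin lying on the table, 9 mm thick, 116 mm long; leave it alone
- brush: bystander: 200 mm brush lying on the table; leave it alone
- cup_a: bystander: white unglazed cup, 72 mm wide, 85 mm high; leave it alone
- cup_b: bystander: second white cup of the same kind; leave it alone
- mould_a: bystander: plaster mould, upright cylinder 100 mm wide, 95 mm high; leave it alone
- jar: bystander: clay-grey jar 70 mm wide, 70 mm high; leave it alone
- mallet: bystander: 260 mm mallet with wooden handle and rubber head, lying on the table; leave it alone
Mind the look-alikes: they are no part of the job. What is shaped like the part that bears leaf_grip but purple is not meant.

How it is judged:
On the way, in this order (a step that is already met when the one before it is completed fails the run):
1. the isolator's lever is fully over at OFF while the leaf still lies on the table (value of joint lever above 1.2 rad and height (world z) of leaf_grip below 0.05 m), for 0.2 s.
2. the loose leaf is lifted off the table in the gripper (height (world z) of leaf_grip above 0.06 m and contact force between the fingers and leaf above 2 N), for 0.2 s.
At the end, for the whole second after the job is handed in: Lever at OFF (over 1.2 rad). Loose knuckle between the fixed ones: hole centre within 3.5 mm of the hole line in x and z, within 4.5 mm of mid-gap along it, axes within 0.09 rad; leaf still (under 20 mm/s), gripped (over 2 N), pressing on trough and block with under 5 N (value of joint lever above 1.2 rad and x of leaf_hole in the frame of jamb_hole between -0.0035 and 0.0035 m and z of leaf_hole in the frame of jamb_hole between -0.0035 and 0.0035 m and y of leaf_hole in the frame of jamb_hole between -0.0045 and 0.0045 m and angle between the y axis of leaf_hole and the y axis of jamb_hole, either way round below 0.09 rad and contact force between the fingers and leaf above 2 N and contact force between leaf and trough below 5 N and linear speed of leaf below 0.02 m/s); the arm keeps its last pose, push and grip.
It fails at once if a bystander is shifted by more than 30 mm (distance of any of hinge_pin, brush, cup_a, cup_b, mould_a, jar, mallet from where it was at the start of the episode above 0.03 m).
It also fails if it takes over 58 s, if anything falls off the work surface, if the arm or the gripper's body presses on something with over 40 N, if the wrist force passes 120 N, or if a joint passes its speed limit or range.

## Robot

A 6-joint arm with a two-finger parallel gripper is mounted at the origin on the work surface. World frame = base frame: x ahead of the robot, y to its left, z up, the work surface at z = 0. Lengths are in m, angles in rad, forces in N, time in s.
With the tool pointing down it reaches from about 0.325 to 0.9 m from the base axis. Payload 3.5 kg.
Tool frame: the origin (TCP) lies at the very end of the fingers, on their centre line; the grasp point (between the pads) lies 19 mm behind it; y points along the fingers, z is the direction in which the jaws open and shut, and the axes are right-handed (so a half turn about y gives the same grasp; the last joint's range is limited). The gripper opens to 85 mm and grips with 20 to 120 N. Pads are 22 mm wide; open, the fingers measure 114 mm over their backs; the gripper's body (76 mm by 85 mm) begins 54 mm behind the grasp point. The pads swing forward as they close: fully open they stand 13 mm farther back than shut.
Start: joints at [-1.228, 0.276, -0.026, 1.268, 0, 1.467], TCP at [0.269, -0.564, 0.203] pointing down, gripper open.
Joint ranges: [-3.12, 3.12], [-0.85, 1.88], [-1.08, 1.24], [-1.95, 2.15], [-1.57, 1.53], [-3.14, 3.14]. Speed limits (rad/s): [2.57, 2.57, 3.14, 3.14, 3.14, 3.14].

## Interface

Orientations are given as a unit quaternion [w, x, y, z].
In Python, from workcell import telemetry, imaging, robot, nets gives the robot as it stands.
- The arm moves only by the tool move_arm, never from a script. Its argument "steps" is a list of rows, each a list of 4 numbers: the shift along the tool's x, y, z normalised to -1 to 1, where 1 is 30 mm, then the turn about the tool's y normalised to -1 to 1, where 1 is 8 degrees. A call has 1 to 10 rows; each row shifts and turns the commanded pose from where the row before left it, along the tool's axes as they then stand; what a row does not reach is not made up. A row lasts 1/8 s, in which the tool goes at most 62.5 mm and 10.7 degrees, less where a joint would pass 70% of its speed; a pose out of reach is approached as far as the arm can. A call with a number of a shift or a turn outside -1 to 1 is refused whole. A call with a gripper value outside its range is refused whole. "jaw" is the opening, from 0 (shut) to 1 (fully open), set as the call begins (left out, the last holds). The fingers move at their own pace and stop on an object; "grip_force" is the grip in N (left out, the last holds). Time passes only in rows, so rows that do not move let the fingers close. It gives the time, the measured TCP pose, the force and the opening at its end, in the units of the state.
- telemetry.sense(): the state, without advancing time (a new reading comes with each control period).
- imaging.capture(name): name is "side" or "top" or "wrist"; returns a dict with "image" (480x640x3 uint8, red, green, blue), "fx", "fy", "cx", "cy" (pixels), "k1" (the pictures are not rectified: a ray, as slopes to the right and down, at radius r is drawn at 1 + k1 r^2 times it, then the intrinsics apply), "origin" and "attitude" of the camera in the world; the wrist camera has in their place "T_tool_cam" (4x4, takes a point from camera to tool coordinates, whose origin is the TCP and whose axes are the tool frame's). Camera axes: x right, y down, z forward; pixel columns grow to the right and rows downward; lengths in m; the calibration is good to about 2 mm. A picture is of the moment at which its call begins: read the wrist's pose just before it. There is no depth.
- robot.close_job(): hands the job in, once; it reports no verdict.
Trained networks look in a picture, given as the dict that the camera call returned (one of the last four; its "shot" number tells which), for a name from the list of things; names that differ only in an ending like _2 or _b are one class to them, and where a whole thing is asked for, a point or a joint stands for the part that bears it (a point fixed in the world has none). Each returns a list of dicts, best first, with "confidence" (0 to 1); they miss things now and then, are a little off and sometimes report something else, mostly with a low value. They report only what shows in the picture. A call takes as long as a camera call. They do not tell look-alikes from the thing itself.
- nets.silhouettes(thing, picture): "region" (480x640 bool, what is visible of it) and "centre" ([row, column] in pixels, amid what is visible of it).
The state is a dict: "clock": time; "q": joint angles; "dq": joint speeds; "joint_torque": joint torques, N m; "eef_pos": TCP position; "eef_rot": TCP orientation; "contact_force": force on the tool from outside, world axes, zero at the start; "torque": the same for the moment, N m; "finger_gap": finger opening in m.
Only numpy, scipy, OpenCV 4.12 (cv2) and the standard library are available. Lean on these libraries where they do the work, as an engineer would, in place of code of your own. Each camera call takes 0.05 s, during which the arm holds its last target.

## Working session

There is one attempt and no reset: what is moved stays moved. The work goes in short steps, Python scripts to look and compute and a tool call to move; the robot and the scene stay as the last step left them, time stands still between calls to the robot, and variables do not carry over. Pictures are saved under pics/ and viewed, and the job is handed in when it is done.

Besides the shell and the picture viewer there is one more tool, called as name(argument=value, ...) on one line, values as JSON. move_arm: Moves the arm, as the interface text tells. Its arguments: {"type":"object","properties":{"steps":{"type":"array","items":{"type":"array","items":{"type":"number"}}},"jaw":{"type":"number"},"grip_force":{"type":"number"}},"required":["steps"]}

```bash
ls; mkdir -p pics
cat > h.py <<'E'
import numpy as np, cv2
from workcell import telemetry, imaging, robot, nets
from scipy.spatial.transform import Rotation as R
def rot(q): return R.from_quat([q[1],q[2],q[3],q[0]]).as_matrix()
def shot(name):
    s=telemetry.sense(); p=imaging.capture(name)
    if 'T_tool_cam' in p:
        T=np.eye(4);T[:3,:3]=rot(s['eef_rot']);T[:3,3]=s['eef_pos'];T=T@np.array(p['T_tool_cam'])
    else:
        T=np.eye(4);a=np.array(p['attitude']);T[:3,:3]=a if a.shape==(3,3) else rot(a);T[:3,3]=p['origin']
    p['T']=T; return p
def und(p,uv):
    uv=np.atleast_2d(np.array(uv,float)); d=np.c_[(uv[:,0]-p['cx'])/p['fx'],(uv[:,1]-p['cy'])/p['fy']]
    x=d.copy()
    for _ in range(30): x=d/(1+p['k1']*(x**2).sum(1,keepdims=True))
    return x
def ray(p,uv):
    x=und(p,uv); v=np.c_[x,np.ones(len(x))]@p['T'][:3,:3].T
    return p['T'][:3,3],v/np.linalg.norm(v,axis=1,keepdims=True)
def onz(p,uv,z):
    o,v=ray(p,uv); return o+v*((z-o[2])/v[:,2])[:,None]
def proj(p,X):
    X=np.atleast_2d(X); c=(X-p['T'][:3,3])@p['T'][:3,:3]; x=c[:,:2]/c[:,2:]
    x=x*(1+p['k1']*(x**2).sum(1,keepdims=True)); return np.c_[x[:,0]*p['fx']+p['cx'],x[:,1]*p['fy']+p['cy']]
def save(img,fn): cv2.imwrite('pics/'+fn,cv2.cvtColor(np.ascontiguousarray(img),cv2.COLOR_RGB2BGR))
E
python3 - <<'E'
from h import *
import pickle
print(telemetry.sense())
for n in ['top','side','wrist']:
    p=shot(n); save(p['image'],n+'0.png'); print(n,p['T'].round(3).tolist(),p['fx'],p['k1'])
    pickle.dump({k:v for k,v in p.items()},open(n+'0.pkl','wb'))
    for t in ['leaf_grip','lever','trough']:
        for r in nets.silhouettes(t,p): print(t,r['centre'],r['confidence'],r['region'].sum())
E
```

```text
pics
{'clock': 0.0, 'q': array([-1.22835416e+00,  2.77136144e-01, -2.79239993e-02,  1.26797220e+00,
       -9.23855203e-07,  1.46739522e+00]), 'dq': array([-0.0013148 , -0.00060099,  0.00093582,  0.00095103, -0.00057026,
        0.00081494]), 'joint_torque': array([-9.26223424e-05, -4.45507944e+01,  2.95206195e+01,  1.65713456e-02,
       -8.57740793e-05, -1.41992018e-06]), 'eef_pos': array([ 0.26921476, -0.56310379,  0.20213749]), 'eef_rot': array([ 0.15623242, -0.15642159,  0.69039436, -0.68882461]), 'contact_force': array([-0.73303539, -0.15898995,  0.46186314]), 'torque': array([-0.01531172, -0.01781035,  0.06096129]), 'finger_gap': 0.0857266125200672}
top [[0.021, -0.989, 0.149, 0.307], [-0.999, -0.026, -0.03, 0.013], [0.033, -0.148, -0.988, 1.171], [0.0, 0.0, 0.0, 1.0]] 562.1627239211396 -0.003067197009777144
leaf_grip [206.4, 412.6] 0.73 1256
leaf_grip [249.7, 471.8] 0.71 1324
lever [274.1, 138.0] 0.83 368
lever [248.0, 472.7] 0.22 1330
side [[0.999, -0.033, 0.038, 0.416], [-0.05, -0.632, 0.773, -1.133], [-0.001, -0.774, -0.633, 1.018], [0.0, 0.0, 0.0, 1.0]] 571.360935478314 -0.15124979677489198
leaf_grip [334.3, 353.9] 0.93 763
leaf_grip [376.0, 318.5] 0.66 1023
leaf_grip [249.0, 426.1] 0.2 9449
lever [180.1, 282.2] 0.42 144
trough [250.8, 427.6] 0.59 9492
wrist [[0.432, -0.852, -0.295, 0.345], [-0.902, -0.409, -0.14, -0.528], [-0.002, 0.326, -0.945, 0.373], [0.0, 0.0, 0.0, 1.0]] 346.24255657617107 -0.049775300365164164
```

View pics/top0.png

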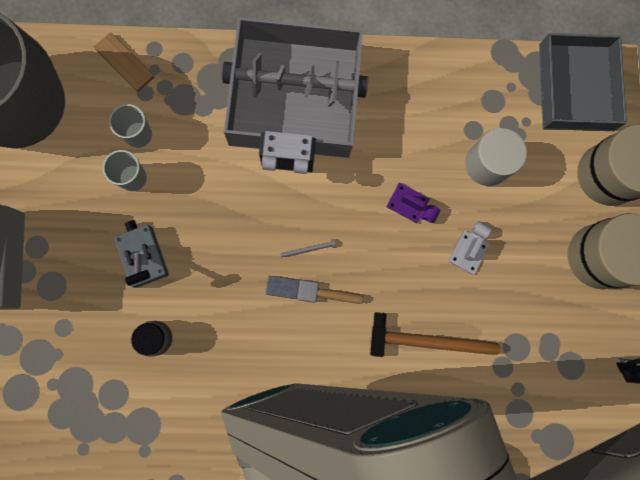

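View pics/side0.png

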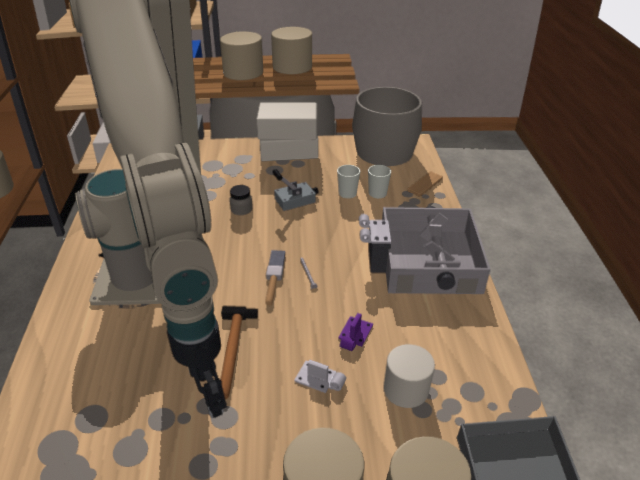

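View pics/wrist0.png

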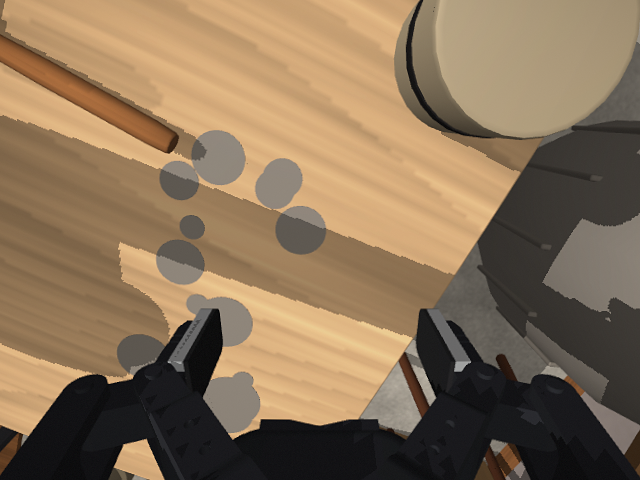

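The top picture shows two leaf shapes: purple at (412,205) and silver at (470,248). The silver aluminium one is the one meant. The isolator is at (140,255) and the jamb knuckles at (287,165). I'll enlarge these to confirm.

Run:
```python
from h import *
import pickle
p=pickle.load(open('top0.pkl','rb'));s=pickle.load(open('side0.pkl','rb'))
def crop(p,x,y,w,h,k): return cv2.resize(p['image'][y:y+h,x:x+w],None,fx=k,fy=k,interpolation=cv2.INTER_CUBIC)
a=crop(p,100,210,80,90,5);b=crop(p,440,210,80,90,5)
save(np.hstack([a,b]),'c1.png')
save(np.hstack([crop(p,250,120,80,60,5),crop(s,350,200,80,60,5)]),'c2.png')
save(np.hstack([crop(s,260,160,80,60,5),crop(s,285,350,80,60,5)]),'c3.png')
```

```text
(no output)
```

View pics/c1.png

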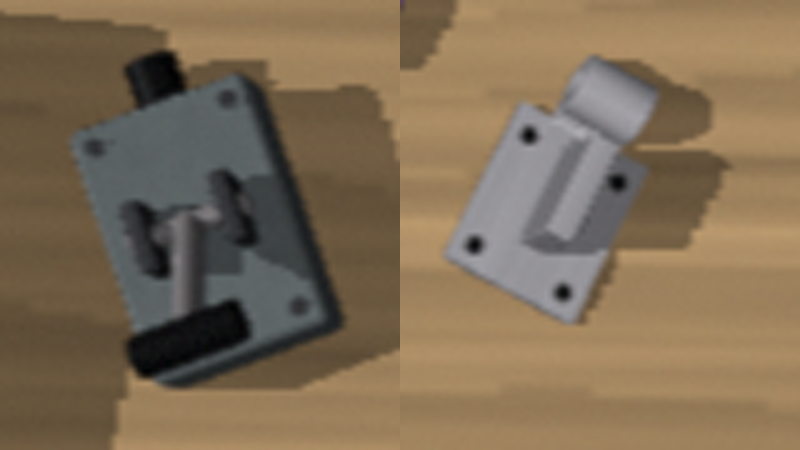

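View pics/c2.png

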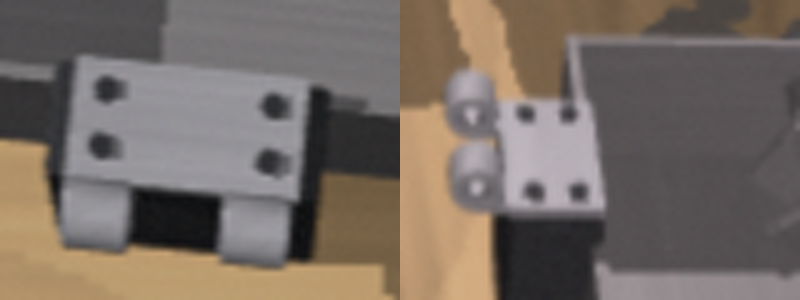

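View pics/c3.png

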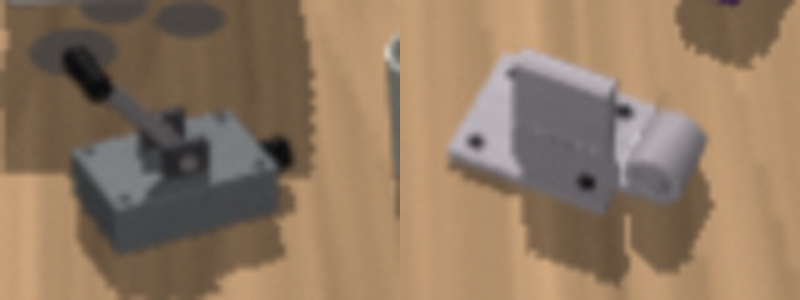

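Run:
```python
from h import *
import pickle
p=pickle.load(open('top0.pkl','rb'));s=pickle.load(open('side0.pkl','rb'))
def c(pts,ox,oy): return np.array(pts,float)/5+[ox-.4,oy-.4]
L=c([[127,103],[250,165],[178,322],[45,257]],440,210)
W=onz(p,L,.006);print('leaf',W.round(4)); 
d=(W[0]+W[1]-W[2]-W[3])/2;print('len',np.linalg.norm(d),'wid',np.linalg.norm((W[0]+W[3]-W[1]-W[2])/2),'yaw',np.arctan2(d[1],d[0]), 'c',W.mean(0))
B=c([[72,140],[243,75],[335,325],[165,383]],100,210)
W=onz(p,B,.036);d=(W[0]+W[1]-W[2]-W[3])/2;print('box',W.round(4),np.linalg.norm(d),np.linalg.norm((W[0]+W[3]-W[1]-W[2])/2),'yaw',np.arctan2(d[1],d[0]), 'c',W.mean(0))
H=c([[130,355],[245,320]],100,210);print('handle',onz(p,H,.111))
# jamb: plate top ~ z=.102? knuckles top z .124
J=c([[82,57],[312,85],[300,198],[70,180]],250,120)
W=onz(p,J,.102);print('jamb',W.round(4));d=(W[0]+W[1]-W[2]-W[3])/2;print(np.linalg.norm(d),'yaw',np.arctan2(d[1],d[0]));w=(W[0]+W[3]-W[1]-W[2])/2;print(np.linalg.norm(w),np.arctan2(w[1],w[0])-np.pi/2)
K=c([[135,190],[222,198],[130,248],[220,258]],250,120);print(onz(p,K,.11).round(4))
for n in ['hinge_pin','cup_a','mould_a','jar','brush','mallet']:
    for r in nets.silhouettes(n,p) if 0 else []: pass
```

```text
leaf [[ 0.5061 -0.3415  0.006 ]
 [ 0.4809 -0.3935  0.006 ]
 [ 0.4136 -0.3613  0.006 ]
 [ 0.4396 -0.3055  0.006 ]]
len 0.07512492131084561 wid 0.05972594033203395 yaw -0.4718516910719194 c [ 0.46003479 -0.35044788  0.006     ]
box [[0.4669 0.383  0.036 ]
 [0.4953 0.3163 0.036 ]
 [0.3947 0.2732 0.036 ]
 [0.37   0.3392 0.036 ]] 0.10791183987387737 0.07143287072506746 yaw 0.4147034120738069 c [0.43175357 0.32794333 0.036     ]
handle [[0.37591379 0.33126884 0.111     ]
 [0.38999099 0.28959168 0.111     ]]
jamb [[ 0.6777  0.0805  0.102 ]
 [ 0.6692 -0.0106  0.102 ]
 [ 0.6229 -0.0069  0.102 ]
 [ 0.6274  0.0835  0.102 ]]
0.048413276232518586 yaw -0.06946950508542674
0.09091913869901494 -0.07195956675396098
[[0.6218 0.0576 0.11  ]
 [0.6196 0.0237 0.11  ]
 [0.5985 0.0588 0.11  ]
 [0.5955 0.0238 0.11  ]]
```

```bash
cat >> h.py <<'E'
def st():
    s=telemetry.sense(); M=rot(s['eef_rot']); 
    print('t',round(float(s['clock']),2),'tcp',np.round(s['eef_pos'],4),'q',np.round(s['q'],2),'F',np.round(s['contact_force'],1),'gap',round(float(s['finger_gap']),4),'zyaw',round(float(np.arctan2(M[1,2],M[0,2])),4),'y',M[:,1].round(3))
    return s,M
E
python3 - <<'E'
from h import *
s,M=st(); print(M.round(3))
for tgt in [(.36,-.25,.2),(.34,.291,.2)]: print(M.T@(np.array(tgt)-s['eef_pos'])*1000/30)
E
```

```text
t 0.6 tcp [ 0.2695 -0.5639  0.2033] q [-1.23  0.28 -0.03  1.27  0.    1.47] F [ 0.6 -0.4  0.1] gap 0.0854 zyaw -1.125 y [ 0. -0. -1.]
[[-0.902  0.     0.431]
 [-0.431 -0.    -0.902]
 [-0.    -1.     0.   ]]
[-7.23407552  0.11085762 -8.14080416]
[-14.40844145   0.11017739 -24.6990054 ]
```

move_arm(steps=[[0,0,0,-1],[0,0,0,-1],[0,0,0,-1],[0,0,0,-1],[0,0,0,-1],[0,0,0,-1],[0,0,0,-1],[0,0,0,-1],[0,0,0,-1],[0,0,0,-1]], jaw=0)

```text
clock: 1.85
eef_pos: [0.2695, -0.564, 0.2034]
eef_rot: [-0.564, 0.564, -0.426, 0.427]
contact_force: [0.7, -0.4, -0.9]
finger_gap: 0.0001
```

Run:
```python
from h import *
s,M=st(); a=np.radians(8); 
M=M@R.from_rotvec([0,-a,0]).as_matrix()
for tgt in [(.40,-.15,.2),(.34,.291,.2)]: print(M.T@(np.array(tgt)-s['eef_pos'])*1000/30)
```

```text
t 1.85 tcp [ 0.2695 -0.564   0.2034] q [-1.23  0.28 -0.03  1.27  0.    0.07] F [ 0.7 -0.4 -0.9] gap 0.0001 zyaw 0.2758 y [ 0. -0. -1.]
[-10.86887564   0.11113441   9.54946106]
[-25.12561812   0.11017063  13.65254442]
```

move_arm(steps=[[0,0,0,-1],[-1,0,0.9,0],[-1,0,0.9,0],[-1,0,0.9,0],[-1,0,0.9,0],[-1,0,0.9,0],[-1,0,0.9,0],[-1,0,0.9,0],[-1,0,0.9,0],[-1,0,0.9,0]])

```text
clock: 3.1
eef_pos: [0.3848, -0.2182, 0.2036]
eef_rot: [-0.591, 0.591, -0.387, 0.388]
contact_force: [-0.1, -0.1, 0.1]
finger_gap: 0.0002
```

move_arm(steps=[[-1,0,0.9,0],[-1,0,0.9,0],[-1,0,0.3,0],[-1,0,0.3,0],[-1,0,0.3,0],[-1,0,0.3,0],[-1,0,0.3,0],[-1,0,0.3,0],[-1,0,0.3,0],[-1,0,0.3,0]])

```text
clock: 4.35
eef_pos: [0.38, 0.107, 0.2036]
eef_rot: [0.592, -0.591, 0.387, -0.388]
contact_force: [0.7, -0.2, -0.4]
finger_gap: -0.0004
```

Run:
```python
from h import *
s,M=st()
for tgt in [(.34,.291,.2)]: print(M.T@(np.array(tgt)-s['eef_pos'])*1000/30)
p=shot('top');save(p['image'],'top1.png')
```

```text
t 4.35 tcp [0.38   0.107  0.2036] q [ 0.11 -0.14 -0.48  1.24  0.    1.27] F [ 0.7 -0.2 -0.4] gap -0.0004 zyaw 0.4109 y [ 0.001  0.    -1.   ]
[-6.15374713  0.11965069  1.22704032]
```

View pics/top1.png

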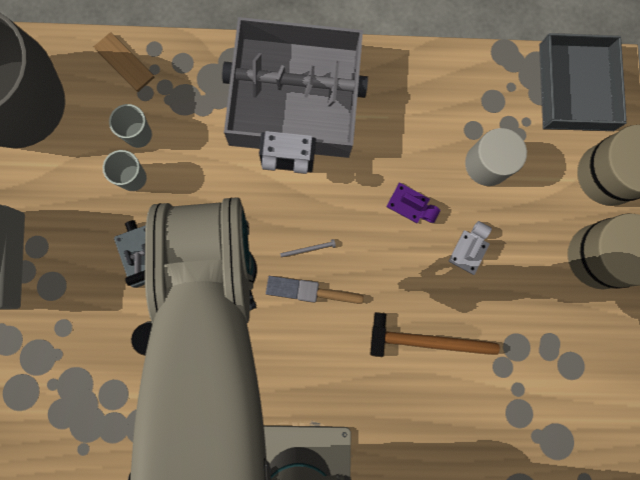

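The arm is approaching the isolator and nothing has been disturbed.

move_arm(steps=[[-1,0,0.2,0],[-1,0,0.2,0],[-1,0,0.2,0],[-1,0,0.2,0],[-1,0,0.2,0],[-1,0,0.2,0]])

```text
clock: 5.15
eef_pos: [0.3411, 0.2863, 0.2036]
eef_rot: [0.592, -0.591, 0.387, -0.388]
contact_force: [0.3, 0.9, -0.3]
finger_gap: 0.0002
```

Run:
```python
from h import *
s,M=st()
for tgt in [(.34,.291,.1)]: print(M.T@(np.array(tgt)-s['eef_pos'])*1000/30)
print(M.T@(np.array([.383,.309,.111])-s['eef_pos'])*1000/30)
p=shot('wrist');save(p['image'],'w2.png')
```

```text
t 5.15 tcp [0.3411 0.2863 0.2036] q [ 0.55 -0.05 -0.39  1.22 -0.    1.71] F [ 0.3  0.9 -0.3] gap 0.0002 zyaw 0.4109 y [ 0.001  0.    -1.   ]
[-0.15639657  3.4517715   0.02754151]
[-0.1338563   3.08614368  1.58147109]
```

View pics/w2.png

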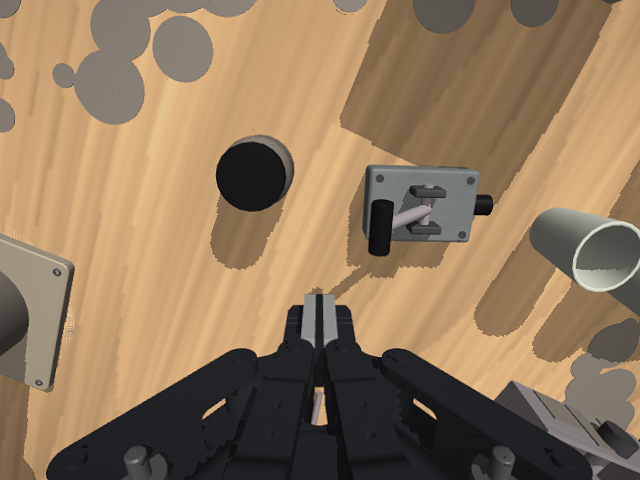

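Wrist view: handle at (380,228), leaning back (ON), and the shut fingers at (320,300) are on its robot side. Next I lower and push along tool z.

move_arm(steps=[[-0.15,1,0,0],[0,1,0,0],[0,1,0,0],[0,0.45,0,0],[0,0,0.5,0],[0,0,0.5,0],[0,0,0.5,0],[0,0,0.5,0]])

```text
clock: 6.2
eef_pos: [0.3964, 0.3145, 0.1007]
eef_rot: [0.592, -0.591, 0.387, -0.388]
contact_force: [0.6, -0.6, -0.6]
finger_gap: -0.0001
```

move_arm(steps=[[0,0,0.4,0],[0,0,0.4,0],[0,0,0.4,0],[0,0,0.3,0],[0,0,0,0],[0,0,0,0]])

```text
clock: 6.95
eef_pos: [0.4352, 0.3313, 0.0997]
eef_rot: [-0.591, 0.592, -0.388, 0.387]
contact_force: [0.0, -0.3, -1.0]
finger_gap: 0.0004
```

Run:
```python
from h import *
s,M=st()
p=shot('wrist');save(p['image'],'w3.png')
```

```text
t 6.95 tcp [0.4352 0.3313 0.0997] q [ 0.53  0.22 -0.33  1.02  0.    1.69] F [ 0.  -0.3 -1. ] gap 0.0004 zyaw 0.411 y [-0.001 -0.    -1.   ]
```

View pics/w3.png

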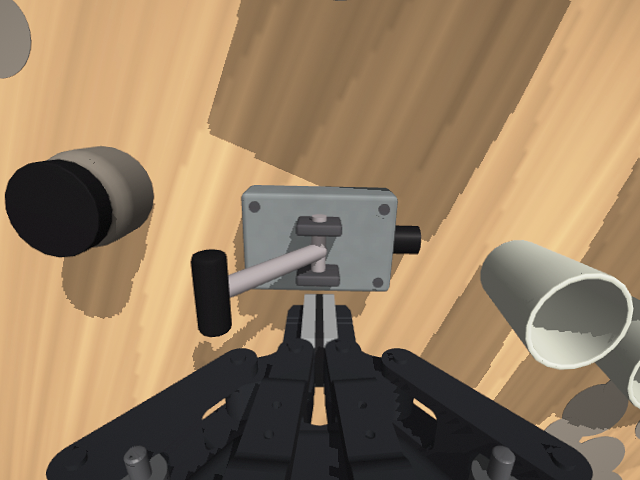

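Run:
```python
from h import *
s,M=st()
p=shot('wrist');print(proj(p,s['eef_pos']), proj(p,[[.383,.309,.111],[.383,.309,.102],[.432,.328,.046]]))
# lateral line: solve handle pos with z=.111 from pixel centre
print(onz(p,[[210,293],[209,256],[212,330]],.111),p['T'][:3,3])
t=shot('side');save(cv2.resize(t['image'][140:260,220:380],None,fx=5,fy=5),'s3.png')
```

```text
t 7.0 tcp [0.4351 0.3312 0.0997] q [ 0.53  0.22 -0.33  1.02  0.    1.69] F [ 0.4  0.7 -0. ] gap -0.0002 zyaw 0.411 y [-0.001 -0.    -1.   ]
[[320.56140745 284.99986965]] [[210.68224801 293.62816998]
 [215.58572146 285.8061976 ]
 [314.36611435 252.55285241]]
[[0.38256594 0.30920298 0.111     ]
 [0.37589715 0.32862276 0.111     ]
 [0.39024356 0.28829536 0.111     ]] [0.40085541 0.40794345 0.26963723]
```

View pics/s3.png

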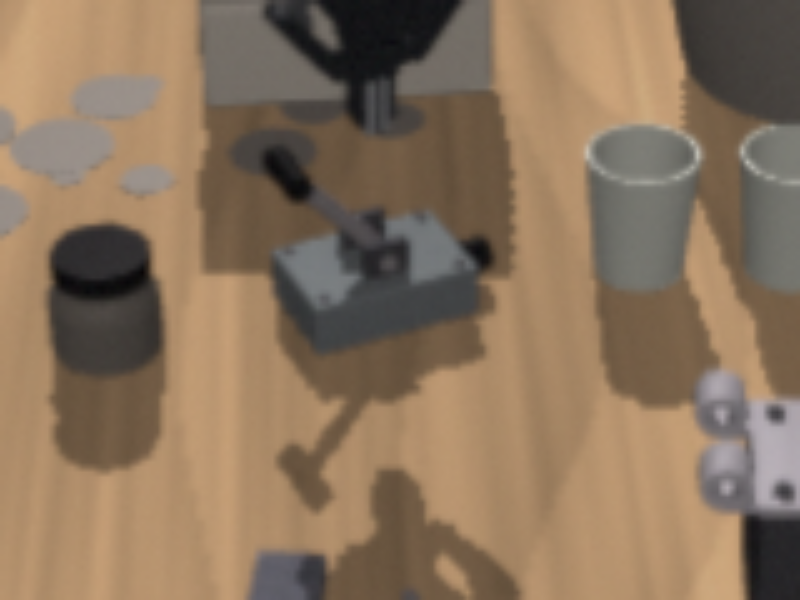

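Run:
```python
from h import *
s,M=st()
t=shot('side')
for X in [s['eef_pos'],[.383,.309,.111],[.432,.328,.046]]: q=proj(t,X)[0];print(q,(q-[220,140])*5)
print(t['k1'])
```

```text
t 7.1 tcp [0.4352 0.3313 0.0998] q [ 0.53  0.22 -0.33  1.02  0.    1.69] F [ 0.3 -0.3 -0.4] gap 0.0003 zyaw 0.411 y [-0. -0. -1.]
[293.90825081 172.90674361] [369.54125403 164.53371803]
[276.42364342 174.21778157] [282.1182171  171.08890783]
[293.25582327 188.44685264] [366.27911635 242.23426322]
-0.15124979677489198
```

Run:
```python
from h import *
s,M=st()
p=shot('wrist');t=shot('side');d=shot('top')
for h in [0,.01,.02,.03]:
    X=s['eef_pos']+[0,0,h]; print(h,proj(p,X)[0].round(1),((proj(t,X)[0]-[220,140])*5).round(1))
print(s['eef_pos'])
save(cv2.resize(p['image'][220:400,220:420],None,fx=4,fy=3.3),'w4.png')
save(cv2.resize(d['image'][180:330,60:260],None,fx=4,fy=4),'t4.png')
save(cv2.resize(t['image'][120:200,250:340],None,fx=7,fy=7,interpolation=cv2.INTER_CUBIC),'s4.png')
```

```text
t 7.15 tcp [0.4352 0.3313 0.0998] q [ 0.53  0.22 -0.33  1.02  0.    1.69] F [ 0.1 -0.7  0.7] gap -0.0003 zyaw 0.411 y [-0. -0. -1.]
0 [320.6 285. ] [369.7 164.4]
0.01 [320.6 293.6] [369.3 150.3]
0.02 [320.7 303.2] [369. 136.]
0.03 [320.8 313.9] [368.7 121.6]
[0.43524805 0.33131551 0.09982321]
```

View pics/w4.png

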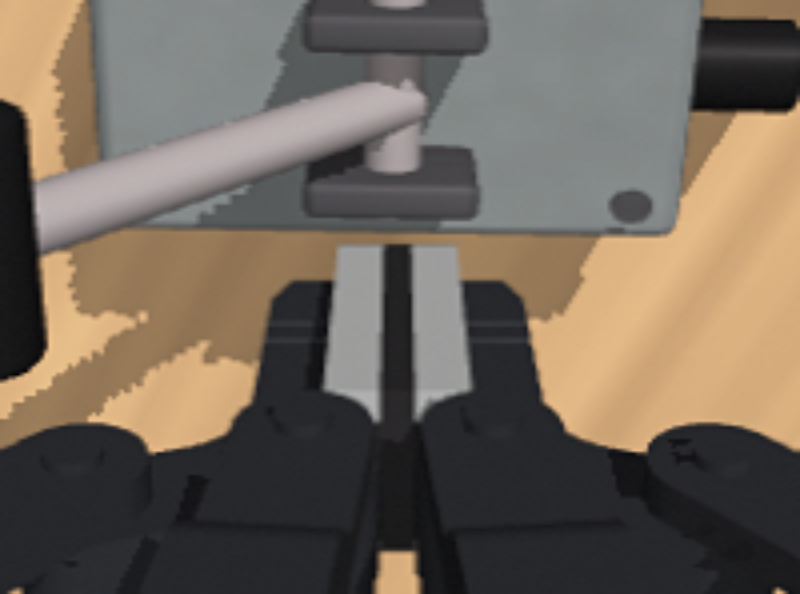

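View pics/s4.png

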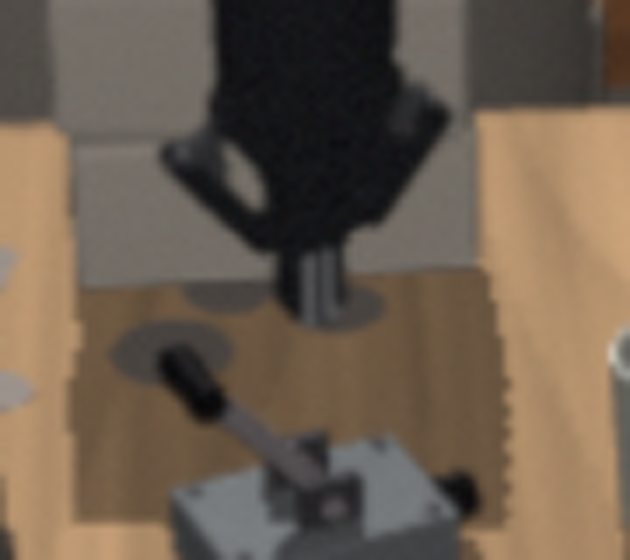

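Run:
```python
from h import *
s,M=st()
p=shot('wrist');t=shot('side')
for h in [-.01,0,.01,.02]:
  for dx in [-.011,0,.011]:
    X=s['eef_pos']+[0,0,h]+M[:,0]*dx; print(h,dx,proj(p,X)[0].round(1),((proj(t,X)[0])).round(1))
```

```text
t 7.3 tcp [0.4355 0.3314 0.0999] q [ 0.53  0.22 -0.33  1.02 -0.    1.69] F [ 0.7  0.5 -0.2] gap -0.0004 zyaw 0.411 y [ 0. -0. -1.]
-0.01 -0.011 [320.5 259.3] [292.5 173.9]
-0.01 0 [320.5 277.2] [294.1 175.7]
-0.01 0.011 [320.4 294.4] [295.6 177.4]
0 -0.011 [320.6 266.4] [292.5 171.1]
0 0 [320.6 285. ] [294.  172.9]
0 0.011 [320.5 302.9] [295.6 174.6]
0.01 -0.011 [320.7 274.2] [292.4 168.3]
0.01 0 [320.6 293.6] [293.9 170. ]
0.01 0.011 [320.6 312.3] [295.5 171.8]
0.02 -0.011 [320.8 282.9] [292.3 165.5]
0.02 0 [320.7 303.2] [293.9 167.2]
0.02 0.011 [320.7 322.7] [295.4 168.9]
```

The lever hasn't moved. Both the wrist and side views put the real fingertips about 28 mm above the reported TCP, so they passed over the handle. I'll go back and repeat the push 35 mm lower.

move_arm(steps=[[0,-0.3,-1,0],[0,0,-1,0],[0,0,-1,0],[0,0,-0.5,0],[0,0.5,0,0],[0,0.5,0,0],[0,0.5,0,0]])

```text
clock: 8.28
eef_pos: [0.3399, 0.2897, 0.0624]
eef_rot: [-0.591, 0.592, -0.388, 0.388]
contact_force: [-0.1, 0.2, 1.0]
finger_gap: 0.0
```

Run:
```python
from h import *
s,M=st()
p=shot('wrist');save(p['image'],'w5.png')
t=shot('side');save(cv2.resize(t['image'][120:220,220:340],None,fx=6,fy=6,interpolation=cv2.INTER_CUBIC),'s5.png')
```

```text
t 8.28 tcp [0.3399 0.2897 0.0624] q [ 0.56  0.09 -0.58  0.9  -0.    1.72] F [-0.1  0.2  1. ] gap 0.0 zyaw 0.4106 y [-0. -0. -1.]
```

View pics/w5.png

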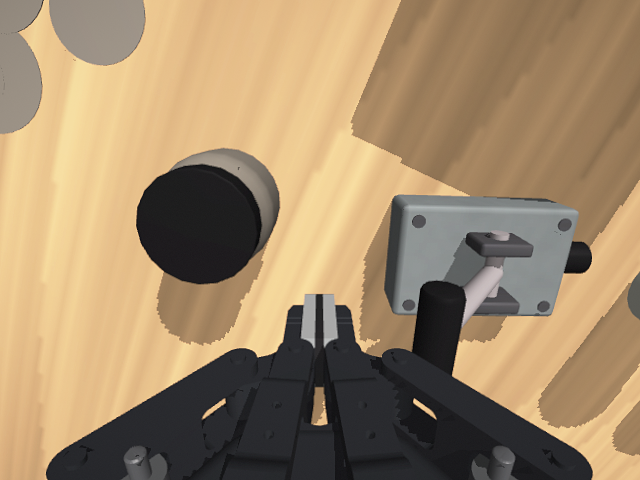

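View pics/s5.png

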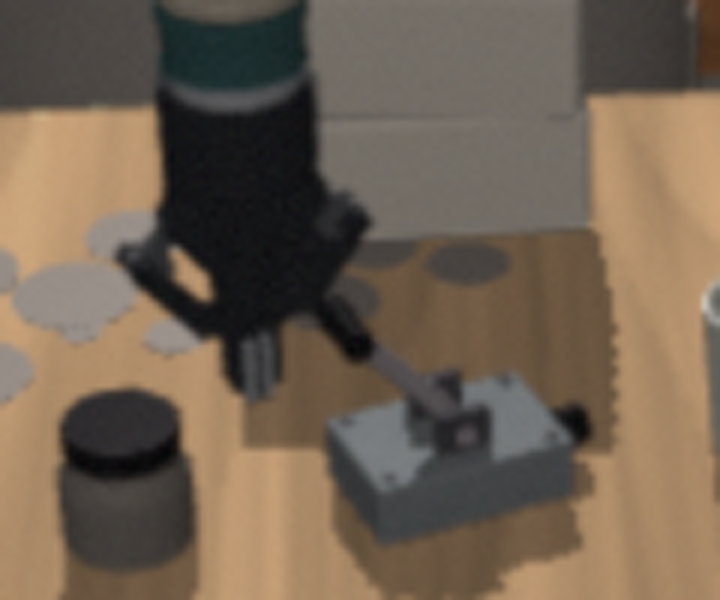

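move_arm(steps=[[0,-0.27,0,0],[0,0,0.4,0],[0,0,0.4,0],[0,0,0.4,0],[0,0,0.4,0],[0,0,0.3,0]])

```text
clock: 9.12
eef_pos: [0.3639, 0.3004, 0.0717]
eef_rot: [-0.574, 0.609, -0.398, 0.375]
contact_force: [-69.3, -29.8, 80.4]
finger_gap: -0.0004
```

Run:
```python
from h import *
s,M=st()
p=shot('wrist');save(p['image'],'w6.png')
```

```text
t 9.12 tcp [0.3639 0.3004 0.0717] q [ 0.55  0.16 -0.47  1.    0.01  1.7 ] F [-69.3 -29.8  80.4] gap -0.0004 zyaw 0.4134 y [-0.055 -0.023 -0.998]
```

View pics/w6.png

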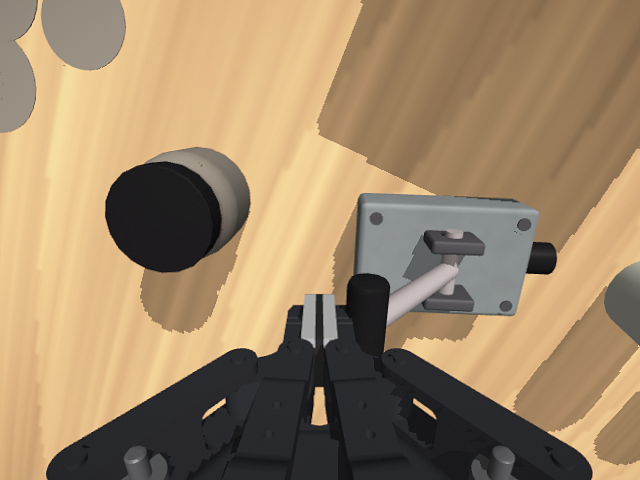

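Wrist force is about 110 N: the flared knuckle link is wedged on top of the handle. I'm backing off at once.

move_arm(steps=[[0,0,-1,0],[0,0,-0.5,0],[0,0,0,0]])

```text
clock: 9.55
eef_pos: [0.3509, 0.2946, 0.0721]
eef_rot: [0.592, -0.591, 0.387, -0.388]
contact_force: [0.0, 0.2, -1.0]
finger_gap: -0.0002
```

Run:
```python
from h import *
s,M=st()
```

```text
t 9.55 tcp [0.3509 0.2946 0.0721] q [ 0.56  0.09 -0.55  0.93 -0.    1.72] F [ 0.   0.2 -1. ] gap -0.0002 zyaw 0.411 y [ 0.001  0.001 -1.   ]
```

move_arm(steps=[[0,0,-0.7,0],[0,0,0,-1],[0,0,0,-1],[0,0,0,-1],[0,0,0,-1],[0,0,0,-1],[0,0,0,-1],[0,0,0,-1],[0,0,0,-1],[0,0,0,-1]])

```text
clock: 10.8
eef_pos: [0.3337, 0.2871, 0.0723]
eef_rot: [0.707, -0.706, -0.036, 0.035]
contact_force: [-0.0, 0.6, -0.5]
finger_gap: 0.0
```

move_arm(steps=[[0,0,0,-1],[0,0,0,-1],[0,0,0,-0.2],[0,0,0,0]])

```text
clock: 11.3
eef_pos: [0.3323, 0.2864, 0.072]
eef_rot: [0.693, -0.693, -0.141, 0.141]
contact_force: [-0.0, -0.3, -0.2]
finger_gap: -0.0
```

Run:
```python
from h import *
s,M=st()
print(M.T@(np.array([.383,.309,.111])-s['eef_pos'])*1000/30)
p=shot('wrist');save(p['image'],'w7.png')
```

```text
t 11.3 tcp [0.3323 0.2864 0.072 ] q [ 0.56  0.06 -0.58  0.92 -0.    0.16] F [-0.  -0.3 -0.2] gap -0.0 zyaw 1.9728 y [ 0.001  0.    -1.   ]
[ 1.85191272 -1.29766517  0.03049192]
```

View pics/w7.png

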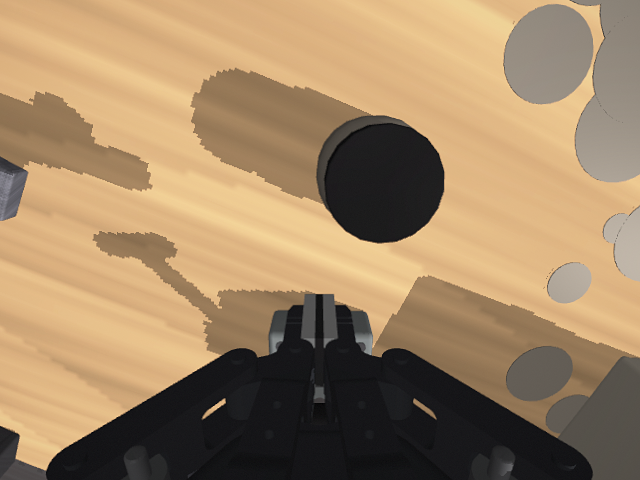

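move_arm(steps=[[0.4,0,0,0],[0.4,0,0,0],[0.3,0,0,0],[0.2,0,0,0]])

```text
clock: 11.85
eef_pos: [0.367, 0.3012, 0.0719]
eef_rot: [-0.693, 0.693, 0.141, -0.142]
contact_force: [-3.5, -2.3, 3.9]
finger_gap: 0.0
```

move_arm(steps=[[0.2,0,0,0],[0.2,0,0,0]])

```text
clock: 12.1
eef_pos: [0.3779, 0.3058, 0.0717]
eef_rot: [-0.693, 0.693, 0.142, -0.142]
contact_force: [-1.5, -0.9, 0.6]
finger_gap: 0.0004
```

Light contact of 2–5 N and the handle is moving. I'll carry on.

move_arm(steps=[[0.3,0,0,0],[0.3,0,0,0],[0.3,0,0,0]])

```text
clock: 12.48
eef_pos: [0.4041, 0.3172, 0.0721]
eef_rot: [0.693, -0.693, -0.142, 0.141]
contact_force: [-0.3, 0.4, 0.6]
finger_gap: -0.0001
```

move_arm(steps=[[0.3,0,0,0],[0.3,0,0,0],[0.2,0,0,0],[0,0,0,0],[0,0,0,0]])

```text
clock: 13.1
eef_pos: [0.4247, 0.3259, 0.0718]
eef_rot: [-0.693, 0.693, 0.142, -0.142]
contact_force: [0.4, -0.4, -0.2]
finger_gap: -0.0001
```

Run:
```python
from h import *
s,M=st()
t=shot('side');save(cv2.resize(t['image'][120:220,220:340],None,fx=6,fy=6,interpolation=cv2.INTER_CUBIC),'s8.png')
```

```text
t 13.1 tcp [0.4247 0.3259 0.0718] q [ 0.53  0.23 -0.39  0.96  0.    0.13] F [ 0.4 -0.4 -0.2] gap -0.0001 zyaw 1.9747 y [-0. -0. -1.]
```

View pics/s8.png

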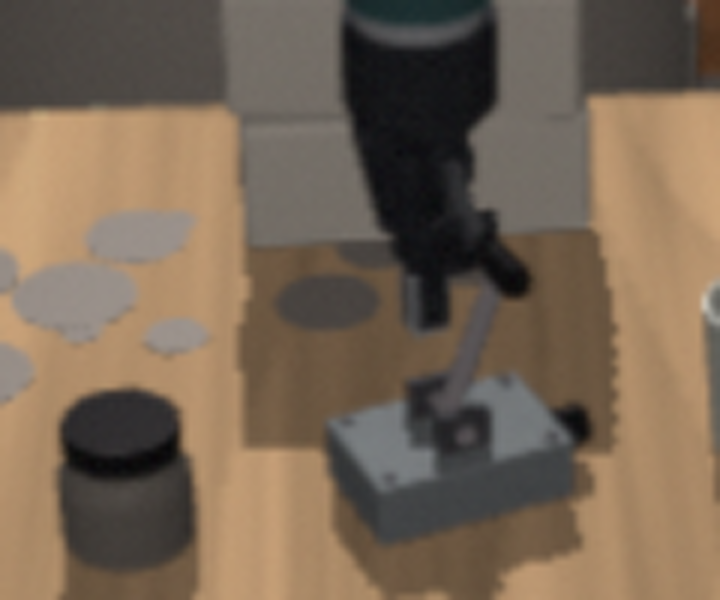

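Run:
```python
from h import *
s,M=st()
t=shot('side')
for a in [.2,.3,.4,.5,.6,.7]:
  X=np.array([.432,.328,.046])+.085*np.array([np.sin(a)*.915,np.sin(a)*.403,np.cos(a)])
  print(a,((proj(t,X)[0]-[220,120])*6).round(0))
save(cv2.resize(t['image'][120:220,220:340],None,fx=6,fy=6,interpolation=cv2.INTER_CUBIC),'s9.png')
```

```text
t 13.15 tcp [0.4246 0.3259 0.0718] q [ 0.53  0.23 -0.39  0.96  0.    0.13] F [-1.  -0.2  0.4] gap -0.0003 zyaw 1.9748 y [-0. -0. -1.]
0.2 [467. 262.]
0.3 [482. 262.]
0.4 [496. 263.]
0.5 [510. 266.]
0.6 [523. 270.]
0.7 [535. 276.]
```

View pics/s9.png

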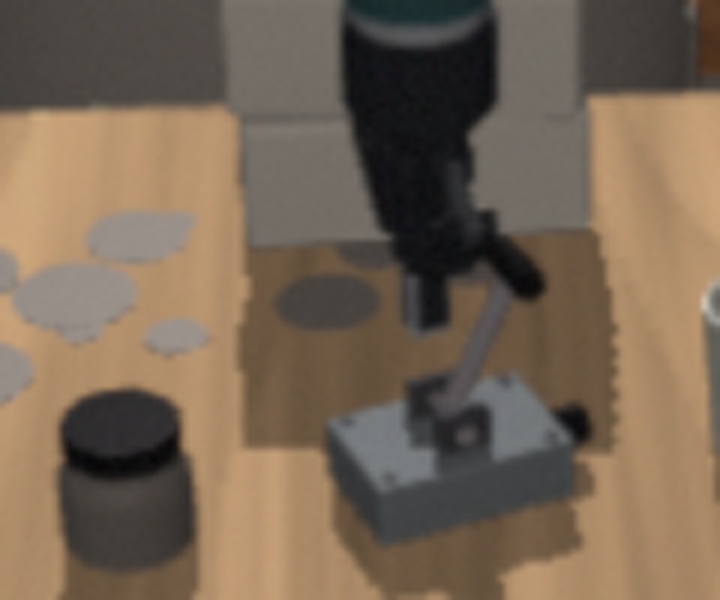

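The side view catches the lever falling by itself towards OFF. I'll rise, turn and head for the leaf.

move_arm(steps=[[-0.5,-1,0,0],[-0.5,-1,0,0],[0,-1,0,1],[0,-1,0,1],[0,0,0,1],[0,0,0,1],[0,0,0,1],[0,0,0,1],[0,0,0,0.25]], jaw=1)

```text
clock: 14.32
eef_pos: [0.397, 0.3141, 0.1919]
eef_rot: [-0.688, 0.688, -0.164, 0.164]
contact_force: [0.8, -0.6, 0.3]
finger_gap: 0.0856
```

Run:
```python
from h import *
s,M=st()
for tgt in [(.44,0,.2),(.465,-.353,.2)]: print(M.T@(np.array(tgt)-s['eef_pos'])*1000/30)
t=shot('side');save(cv2.resize(t['image'][120:220,220:340],None,fx=6,fy=6,interpolation=cv2.INTER_CUBIC),'s10.png')
```

```text
t 14.32 tcp [0.397  0.3141 0.1919] q [ 0.54  0.07 -0.3   1.2   0.    1.01] F [ 0.8 -0.6  0.3] gap 0.0856 zyaw 1.1018 y [-0. -0. -1.]
[ 6.00963974 -0.27045584 -8.69265155]
[ 12.07133213  -0.26992377 -18.81217594]
```

View pics/s10.png

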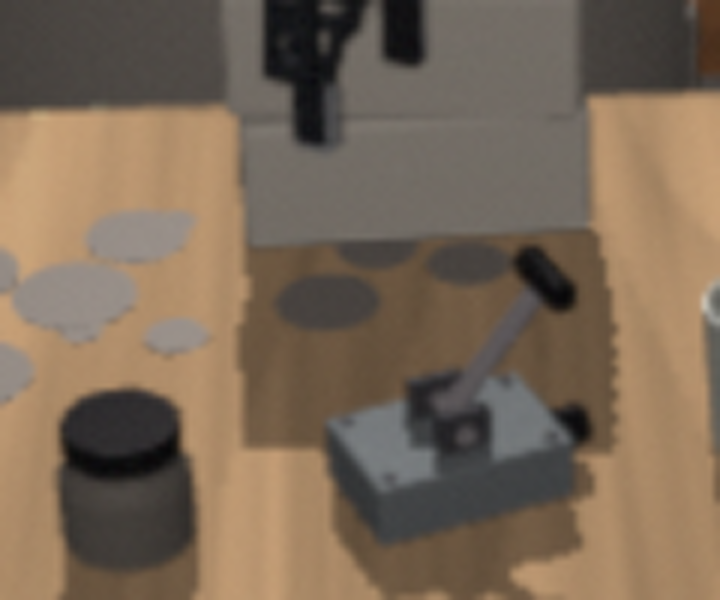

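The lever handle at (545,278) in the crop matches the OFF prediction (535,276). Now moving to the leaf, with a look at the jamb on the way.

move_arm(steps=[[0.65,-0.3,-1,0],[0.65,0,-1,0],[0.65,0,-1,0],[0.65,0,-1,0],[0.65,0,-1,0],[0.65,0,-1,0],[0.65,0,-1,0],[0.65,0,-1,0],[0.65,0,-1,0]])

```text
clock: 15.5
eef_pos: [0.4319, -0.007, 0.201]
eef_rot: [0.688, -0.688, 0.163, -0.164]
contact_force: [0.6, -0.2, 1.3]
finger_gap: 0.0856
```

Run:
```python
from h import *
import pickle
s,M=st()
p=shot('wrist');save(p['image'],'w11.png');pickle.dump(p,open('w11.pkl','wb'))
```

```text
t 15.5 tcp [ 0.4319 -0.007   0.201 ] q [-0.17 -0.07 -0.42  1.22  0.    0.3 ] F [ 0.6 -0.2  1.3] gap 0.0856 zyaw 1.1039 y [ 0. -0. -1.]
```

View pics/w11.png

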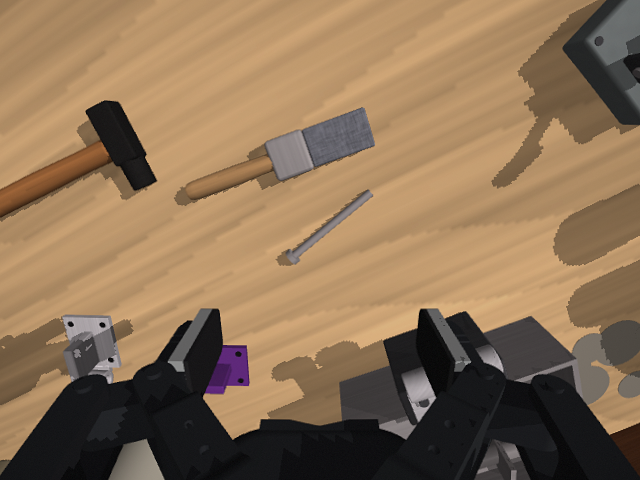

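move_arm(steps=[[0.6,0,-1,0],[0.6,0,-1,0],[0.6,0,-1,0],[0.6,0,-1,0],[0.6,0,-1,0],[0.6,0,-1,0],[0.6,0,-1,0],[0.6,0,-1,0],[0.6,0,-1,0],[0.6,0,-1,0]])

```text
clock: 16.8
eef_pos: [0.457, -0.3558, 0.2008]
eef_rot: [0.688, -0.688, 0.164, -0.164]
contact_force: [0.5, 0.4, 0.3]
finger_gap: 0.0854
```

Run:
```python
from h import *
import pickle
s,M=st()
p=shot('wrist');save(p['image'],'w12.png');pickle.dump(p,open('w12.pkl','wb'))
print(M.T@(np.array([.465,-.353,.2])-s['eef_pos'])*1000/30)
```

```text
t 16.8 tcp [ 0.457  -0.3558  0.2008] q [-0.77  0.2  -0.13  1.24  0.   -0.31] F [0.5 0.4 0.3] gap 0.0854 zyaw 1.1037 y [ 0.  0. -1.]
[0.19555225 0.02784485 0.20217853]
```

View pics/w12.png

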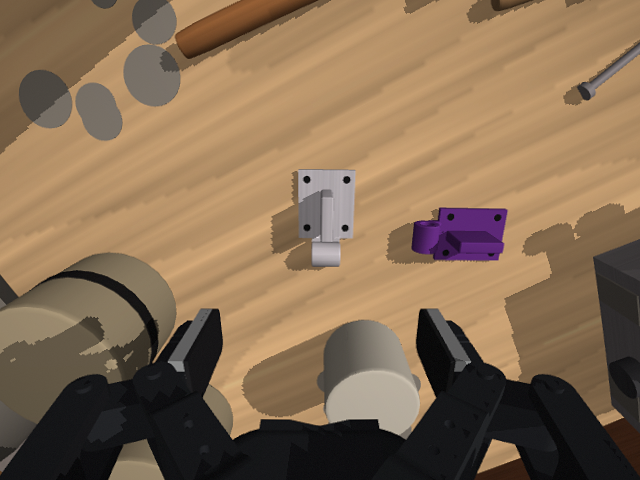

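Run:
```python
from h import *
import pickle
p=pickle.load(open('w12.pkl','rb'))
save(cv2.resize(p['image'][155:285,265:385],None,fx=5,fy=4.6,interpolation=cv2.INTER_CUBIC),'w12c.png')
```

```text
(no output)
```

View pics/w12c.png

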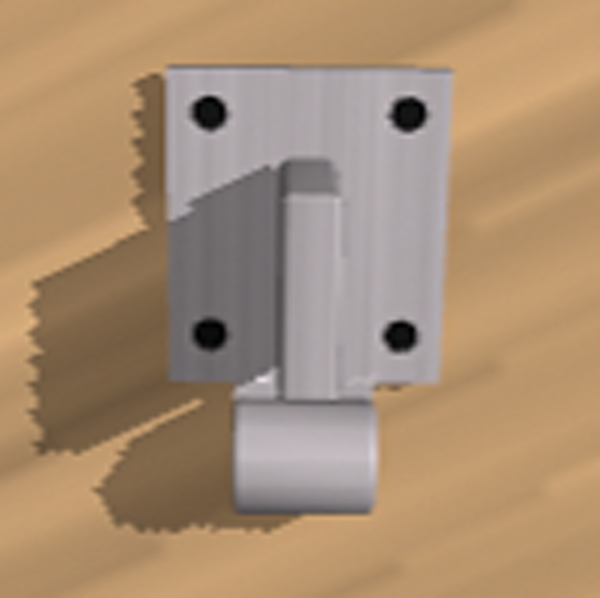

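Run:
```python
from h import *
import pickle
p=pickle.load(open('w12.pkl','rb'));s,M=st()
def c(a): return np.array(a,float)/[5,4.6]+[265-.4,155-.4]
W=onz(p,c([[167,67],[452,70],[441,382],[170,381]]),.006)
d=(W[2]+W[3]-W[0]-W[1])/2;w=(W[1]+W[2]-W[0]-W[3])/2
yaw=np.arctan2(d[1],d[0]);print(np.linalg.norm(d),np.linalg.norm(w),yaw,np.arctan2(w[1],w[0])-np.pi/2,W.mean(0))
H=onz(p,c([[209,113],[408,114],[400,336],[209,335]]),.006);d2=(H[2]+H[3]-H[0]-H[1])/2;print('holes',np.arctan2(d2[1],d2[0]),H.mean(0))
Rb=onz(p,c([[287,197],[339,195],[338,398],[283,398]]),.048);d3=(Rb[2]+Rb[3]-Rb[0]-Rb[1])/2;print('rib',np.linalg.norm(d3),np.arctan2(d3[1],d3[0]),Rb.mean(0))
g=W.mean(0)+.0055*np.array([np.cos(yaw),np.sin(yaw),0]);print('grip',g)
print(M.T@(np.array([g[0],g[1],.0])-s['eef_pos'])*1000/30)
print(M.T@(np.array([*Rb.mean(0)[:2],.0])-s['eef_pos'])*1000/30)
for n in ['leaf_grip']:
  pass
q=shot('wrist')
m=onz(q,[[370,400]],.095);print('mould top',m)
```

```text
t 16.85 tcp [ 0.4578 -0.3605  0.2008] q [-0.78  0.2  -0.13  1.24 -0.   -0.31] F [ 1.3 -4.6  0.1] gap 0.0854 zyaw 1.101 y [ 0.001 -0.005 -1.   ]
0.07484558813508373 0.059852472590896405 -0.4713044996246252 -0.47389922601426804 [ 0.46018464 -0.34922428  0.006     ]
holes -0.4761342309072809 [ 0.45946646 -0.34911557  0.006     ]
rib 0.043952052493723616 -0.4698095464245701 [ 0.46478176 -0.35153928  0.048     ]
grip [ 0.46508501 -0.35172155  0.006     ]
[0.06215441 6.69323425 0.3942534 ]
[0.05039077 6.69319426 0.39509452]
mould top [[ 0.64330914 -0.39729141  0.095     ]]
```

move_arm(steps=[[0.05,1,0.2,0],[0,1,0.2,0],[0,1,0,0],[0,1,0,0],[0,0.8,0,0],[0,0.6,0,0],[0,0.3,0,0],[0,0,0,0]])

```text
clock: 17.9
eef_pos: [0.4636, -0.3445, 0.0296]
eef_rot: [0.688, -0.688, 0.164, -0.164]
contact_force: [0.2, 0.6, 0.1]
finger_gap: 0.0856
```

Run:
```python
from h import *
s,M=st()
p=shot('wrist');save(p['image'],'w13.png')
t=shot('side');save(cv2.resize(t['image'][300:420,250:400],None,fx=5,fy=5,interpolation=cv2.INTER_CUBIC),'s13.png')
print(((proj(t,s['eef_pos'])[0]-[250,300])*5), proj(p,s['eef_pos']))
print(M.T@(np.array([.465,-.3517,0])-s['eef_pos'])*1000/30)
```

```text
t 17.9 tcp [ 0.4636 -0.3445  0.0296] q [-0.75  0.34 -0.34  0.9   0.   -0.28] F [0.2 0.6 0.1] gap 0.0856 zyaw 1.1024 y [-0.001  0.001 -1.   ]
[329.13167269 330.98004206] [[319.96556486 285.98823027]]
[ 0.15159744  0.98744163 -0.1937126 ]
```

View pics/w13.png

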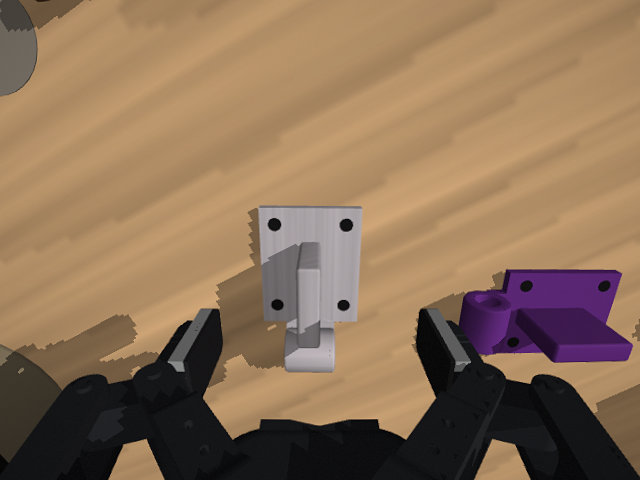

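View pics/s13.png

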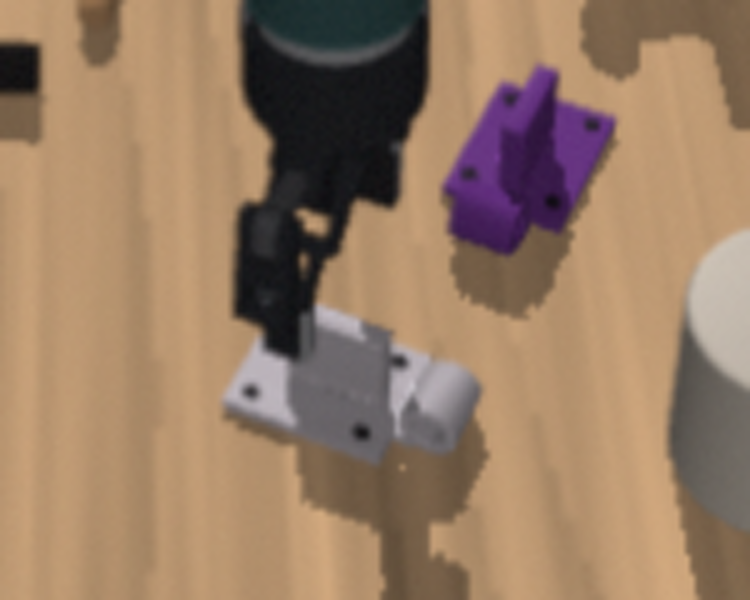

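Run:
```python
from h import *
s,M=st()
t=shot('side')
for h in [0,.02,.03,.04,.05]:
  for dx in [-.011,.011]:
    X=s['eef_pos']+[0,0,h]-M[:,2]*.048+M[:,0]*dx; print(h,dx,((proj(t,X)[0]-[250,300])*5).round(0))
p=shot('wrist');print(np.array(p['T_tool_cam']).round(3))
for h in [.03,.04,.05]:
  for dx in [-.011,.011]:
    X=s['eef_pos']+[0,0,h]-M[:,2]*.043+M[:,0]*dx; print(h,dx,proj(p,X)[0].round(0))
```

```text
t 18.0 tcp [ 0.4644 -0.3454  0.0308] q [-0.75  0.34 -0.33  0.9   0.   -0.28] F [0.2 0.1 0.1] gap 0.0859 zyaw 1.1022 y [ 0.001 -0.001 -1.   ]
0 -0.011 [262. 404.]
0 0.011 [310. 421.]
0.02 -0.011 [262. 375.]
0.02 0.011 [309. 392.]
0.03 -0.011 [261. 360.]
0.03 0.011 [309. 377.]
0.04 -0.011 [261. 345.]
0.04 0.011 [309. 362.]
0.05 -0.011 [261. 330.]
0.05 0.011 [309. 347.]
[[-0.001  0.946  0.325 -0.085]
 [-0.    -0.325  0.946 -0.17 ]
 [ 1.     0.001  0.001 -0.001]
 [ 0.     0.     0.     1.   ]]
0.03 -0.011 [226. 293.]
0.03 0.011 [230. 334.]
0.04 -0.011 [220. 304.]
0.04 0.011 [225. 347.]
0.05 -0.011 [213. 317.]
0.05 0.011 [219. 362.]
```

Wrist and side views agree: the real tips are about 42 mm (open) and 29 mm (shut) above the reported TCP. I'll descend to that corrected height, re-centring as I go.

move_arm(steps=[[0.13,0,-0.2,0],[0,0.5,0,0],[0,0.5,0,0],[0,0.3,0,0],[0,0.2,0,0],[0,0,0,0]])

```text
clock: 18.85
eef_pos: [0.4641, -0.3515, -0.0159]
eef_rot: [0.688, -0.688, 0.165, -0.164]
contact_force: [0.1, 0.5, 0.3]
finger_gap: 0.0852
```

Run:
```python
from h import *
s,M=st()
p=shot('wrist');save(p['image'],'w14.png')
t=shot('side');save(cv2.resize(t['image'][300:420,250:400],None,fx=5,fy=5,interpolation=cv2.INTER_CUBIC),'s14.png')
print(M.T@(np.array([.465,-.3517,0])-s['eef_pos'])*1000/30)
```

```text
t 18.85 tcp [ 0.4641 -0.3515 -0.0159] q [-0.76  0.4  -0.36  0.81  0.   -0.29] F [0.1 0.5 0.3] gap 0.0852 zyaw 1.1021 y [-0.001  0.001 -1.   ]
[ 0.03061596 -0.52909111  0.00804296]
```

View pics/w14.png

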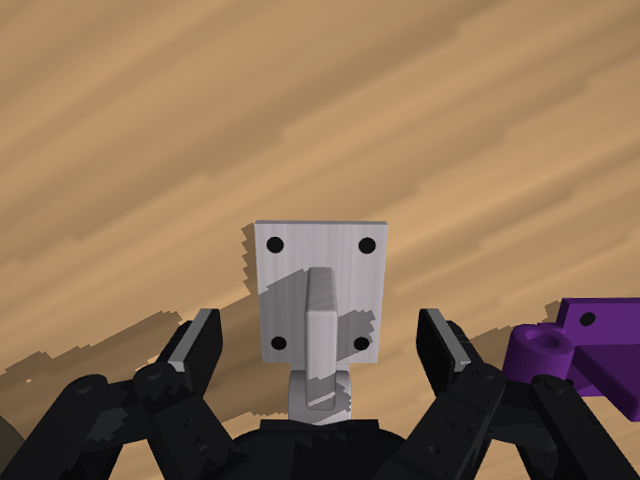

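View pics/s14.png

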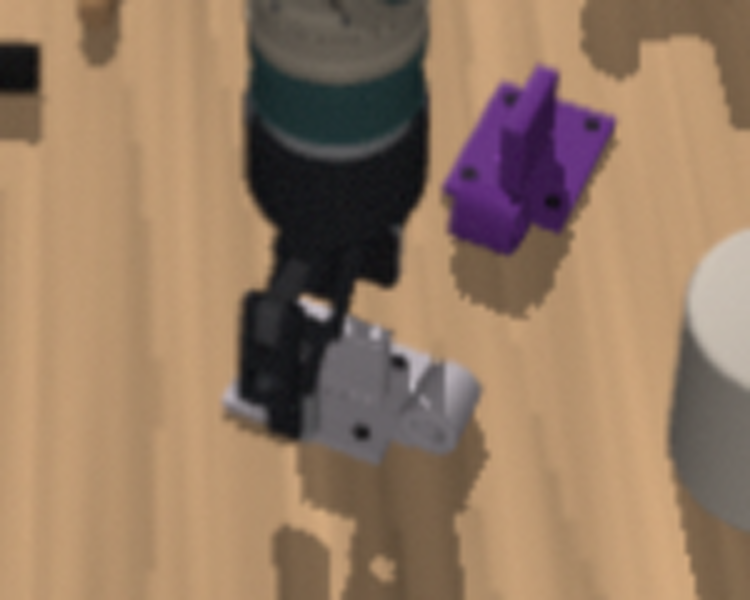

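The rib (321, 340) is centred between the pads (219 and 420). Closing now.

move_arm(steps=[[0,0,0,0],[0,0,0,0],[0,0,0,0],[0,0,0,0],[0,0,0,0],[0,0,0,0]], jaw=0, grip_force=80)

```text
clock: 19.7
eef_pos: [0.4647, -0.3521, -0.0148]
eef_rot: [-0.688, 0.688, -0.164, 0.164]
contact_force: [0.1, 0.4, 2.0]
finger_gap: 0.0114
```

Run:
```python
from h import *
s,M=st()
p=shot('wrist');save(p['image'],'w15.png')
```

```text
t 19.7 tcp [ 0.4647 -0.3521 -0.0148] q [-0.76  0.4  -0.36  0.81 -0.   -0.29] F [0.1 0.4 2. ] gap 0.0114 zyaw 1.102 y [ 0. -0. -1.]
```

View pics/w15.png

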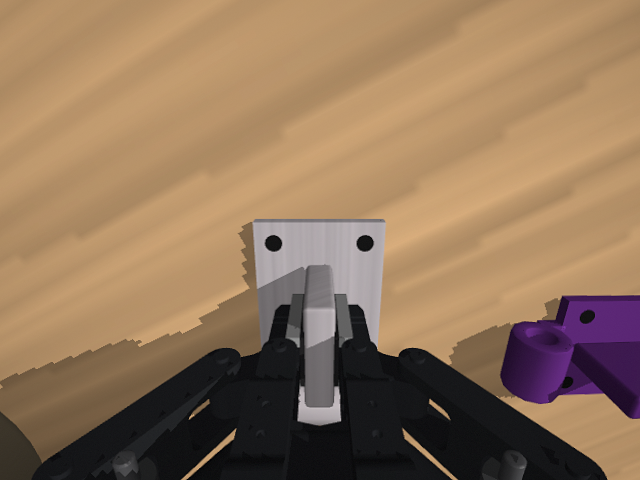

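Gripped with a gap of 11.4 mm. I'll lift straight up and check.

move_arm(steps=[[0,-0.4,0,0],[0,-0.8,0,0],[0,-1,0,0],[0,-1,0,0],[0,-0.8,0,0],[0,-0.3,0,0],[0,0,0,0]])

```text
clock: 20.62
eef_pos: [0.4645, -0.3519, 0.114]
eef_rot: [-0.688, 0.688, -0.164, 0.164]
contact_force: [0.3, -0.5, -3.5]
finger_gap: 0.0112
```

Run:
```python
from h import *
import pickle
s,M=st()
p=shot('wrist');save(p['image'],'w16.png')
t=shot('side');save(cv2.resize(t['image'][280:400,250:400],None,fx=5,fy=5,interpolation=cv2.INTER_CUBIC),'s16.png')
d=shot('top');save(d['image'],'t16.png');pickle.dump(d,open('t16.pkl','wb'));pickle.dump(t,open('s16.pkl','wb'));pickle.dump(p,open('w16.pkl','wb'))
save(cv2.resize(d['image'][115:185,245:330],None,fx=9,fy=8,interpolation=cv2.INTER_CUBIC),'j_top.png')
save(cv2.resize(t['image'][200:285,345:430],None,fx=7,fy=7,interpolation=cv2.INTER_CUBIC),'j_side.png')
```

```text
t 20.62 tcp [ 0.4645 -0.3519  0.114 ] q [-0.76  0.26 -0.24  1.07 -0.   -0.29] F [ 0.3 -0.5 -3.5] gap 0.0112 zyaw 1.102 y [ 0. -0. -1.]
```

View pics/w16.png

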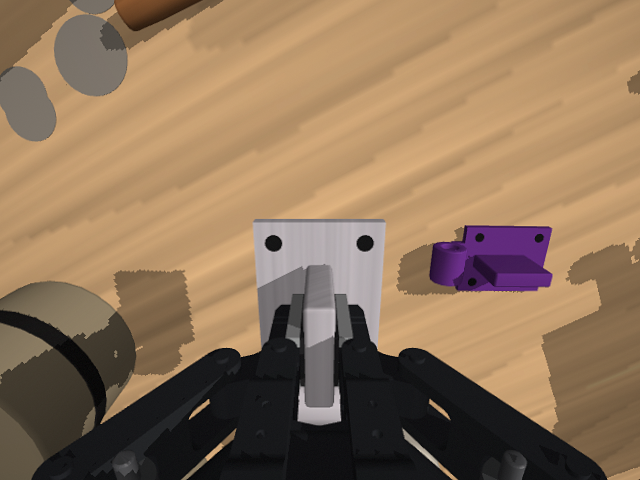

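View pics/s16.png

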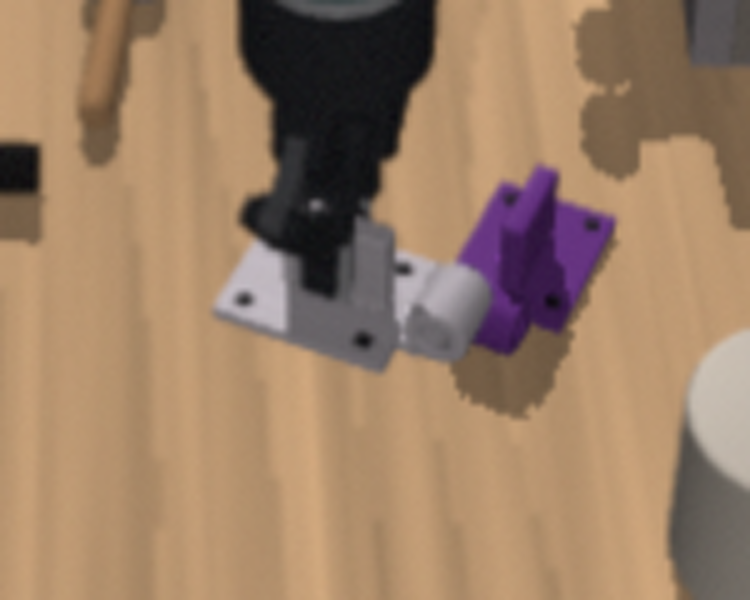

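View pics/j_top.png

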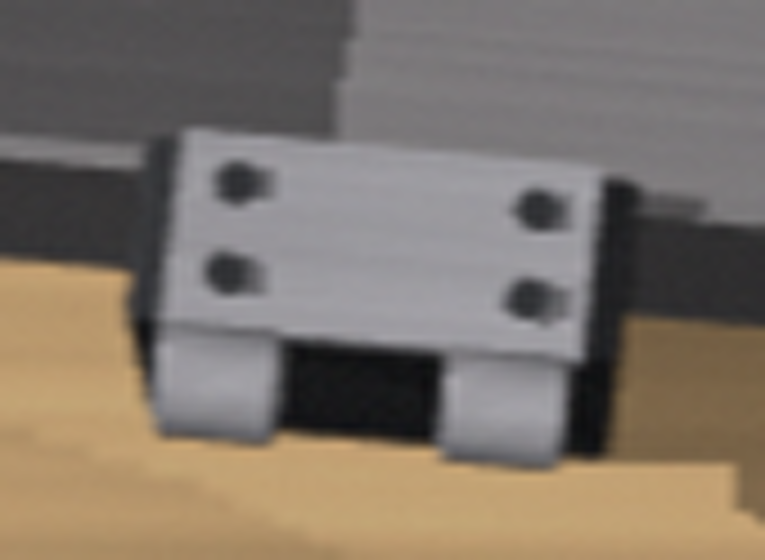

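View pics/j_side.png

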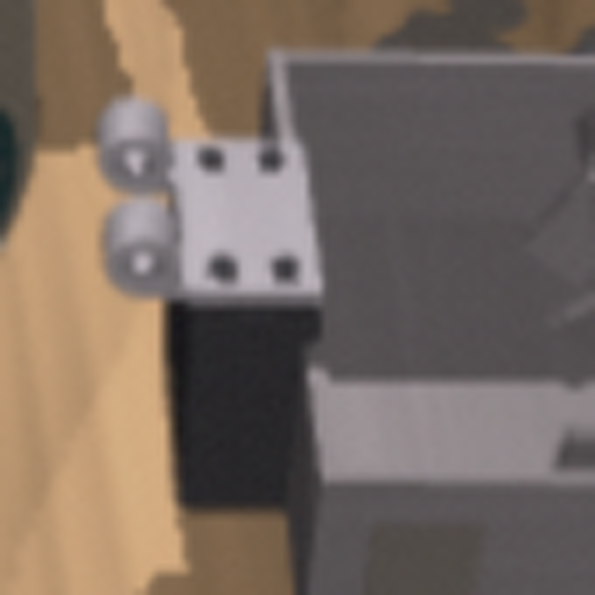

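Leaf lifted level and unmoved in the grip (the wrist view is identical). Next I fit the jamb pose from the top and side pictures together.

```bash
cat > jfit.py <<'E'
from h import *
import pickle
from scipy.optimize import least_squares
d=pickle.load(open('t16.pkl','rb'));t=pickle.load(open('s16.pkl','rb'))
def ct(a): return np.array(a,float)/[9,8]+[245-.45,115-.45]
def cs(a): return np.array(a,float)/7+[345-.43,200-.43]
def J(v,P): 
    c,s=np.cos(v[2]),np.sin(v[2]); P=np.atleast_2d(P)
    return np.c_[v[0]+c*P[:,0]-s*P[:,1],v[1]+s*P[:,0]+c*P[:,1],P[:,2]]
front=ct([[158,435],[270,442],[440,457],[557,466]]); fy=np.array([.044,.018,-.018,-.044])
def tang(v,cam,y):
    # silhouette point on tube, front(-x) side as seen from cam
    c=J(v,[[0,0,.110]])[0]; ax=np.array([np.cos(v[2]),np.sin(v[2])]); o=cam['T'][:3,3]
    e=np.array([(o[:2]-c[:2])@ax,o[2]-.110]); L=np.linalg.norm(e); a=np.arctan2(e[1],e[0])+np.arccos(.014/L)
    return [.014*np.cos(a),y,.110+.014*np.sin(a)]
def res(v,w=1,parts=False):
    r={}
    r['front']=(proj(d,J(v,[tang(v,d,y) for y in fy]))-front)
    pl=np.array([[.016,v[3],.102],[.016,-v[3],.102],[v[4],v[3],.102],[v[4],-v[3],.102]])
    r['plate']=(proj(d,J(v,pl))-ct([[160,320],[584,360],[181,130],[606,166]]))
    hs=proj(t,J(v,[[0,-.044,.110],[0,.018,.110]]))-cs([[143,260],[137,158]])
    ps=proj(t,J(v,pl))-cs([[172,142],[184,294],[300,142],[322,292]])
    r['shole']=hs; r['splate']=ps
    if parts: return r
    return np.concatenate([x.ravel() for x in r.values()])
v=least_squares(res,[.609,.04,-.07,.045,.064],loss='soft_l1').x
print(v.round(4))
for k,x in res(v,parts=True).items(): print(k,x.round(2).tolist())
for keys in [('front','plate'),('shole','splate')]:
    f=lambda v:np.concatenate([res(v,parts=True)[k].ravel() for k in keys]); print(keys,least_squares(f,v,loss='soft_l1').x.round(4))
E
python3 jfit.py
```

```text
[ 0.6105  0.041  -0.074   0.0466  0.0653]
front [[-0.36, -0.51], [0.51, -0.03], [0.04, -0.04], [0.32, 0.18]]
plate [[-0.13, -0.2], [0.04, -0.39], [0.26, -0.47], [-0.01, -0.15]]
shole [[-0.33, 0.88], [-0.62, 0.78]]
splate [[-0.33, -0.89], [-0.07, -0.82], [-0.28, -0.63], [-0.55, -0.26]]
('front', 'plate') [ 0.6101  0.0411 -0.0712  0.0466  0.065 ]
('shole', 'splate') [ 0.6113  0.0403 -0.0815  0.0462  0.0655]
```

move_arm(steps=[[0,0,0,-0.95],[0,0,0,-0.95],[0,0,0,-0.93],[0,0,0,0]])

```text
clock: 21.28
eef_pos: [0.4638, -0.3513, 0.1126]
eef_rot: [0.707, -0.706, 0.027, -0.026]
contact_force: [-0.5, 0.4, -4.0]
finger_gap: 0.0109
```

Run:
```python
from h import *
s,M=st()
print(M.T@(np.array([.502,.0485,.0812])-s['eef_pos'])*1000/30)
```

```text
t 21.27 tcp [ 0.4638 -0.3513  0.1126] q [-0.76  0.26 -0.24  1.07 -0.   -0.68] F [-0.5  0.4 -4. ] gap 0.0109 zyaw 1.4957 y [-0.002  0.002 -1.   ]
[ 0.27089852  1.06649791 13.38290382]
```

move_arm(steps=[[0,0,0.5,0],[0,0,1,0],[0,0,1,0],[0,0,1,0],[0,0,1,0],[0,0,1,0],[0,0,1,0],[0,0,1,0],[0,0,1,0],[0,0,1,0]])

```text
clock: 22.52
eef_pos: [0.4847, -0.0657, 0.1137]
eef_rot: [0.707, -0.706, 0.027, -0.026]
contact_force: [0.0, -0.0, -3.6]
finger_gap: 0.0113
```

move_arm(steps=[[0,0,1,0],[0,0,1,0],[0.25,0,0.8,0],[0,0.3,0.6,0],[0,0.3,0.4,0],[0,0.3,0.1,0],[0,0.17,0,0],[0,0,0,0],[0,0,0,0]])

```text
clock: 23.65
eef_pos: [0.5019, 0.0479, 0.082]
eef_rot: [-0.707, 0.707, -0.026, 0.027]
contact_force: [0.2, 1.0, -3.2]
finger_gap: 0.0113
```

Run:
```python
from h import *
import pickle
s,M=st()
d=shot('top');t=shot('side')
pickle.dump(d,open('t17.pkl','wb'));pickle.dump(t,open('s17.pkl','wb'))
save(cv2.resize(d['image'][100:220,240:380],None,fx=5,fy=5,interpolation=cv2.INTER_CUBIC),'t17.png')
save(cv2.resize(t['image'][190:290,320:430],None,fx=7,fy=6,interpolation=cv2.INTER_CUBIC),'s17.png')
print(M.T@(np.array([.502,.0485,.0812])-s['eef_pos'])*1000/30)
```

```text
t 23.65 tcp [0.5019 0.0479 0.082 ] q [-0.03  0.16 -0.44  0.96 -0.    0.04] F [ 0.2  1.  -3.2] gap 0.0113 zyaw 1.4962 y [ 0. -0. -1.]
[0.00281214 0.02656084 0.02149506]
```

View pics/t17.png

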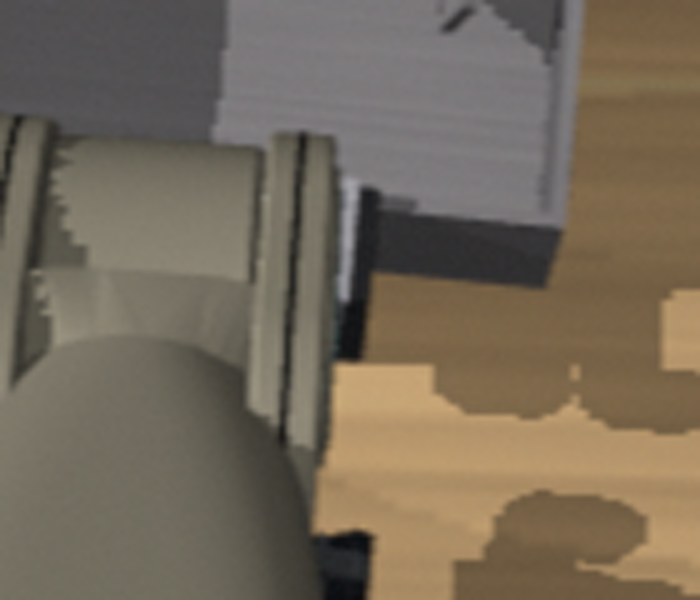

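View pics/s17.png

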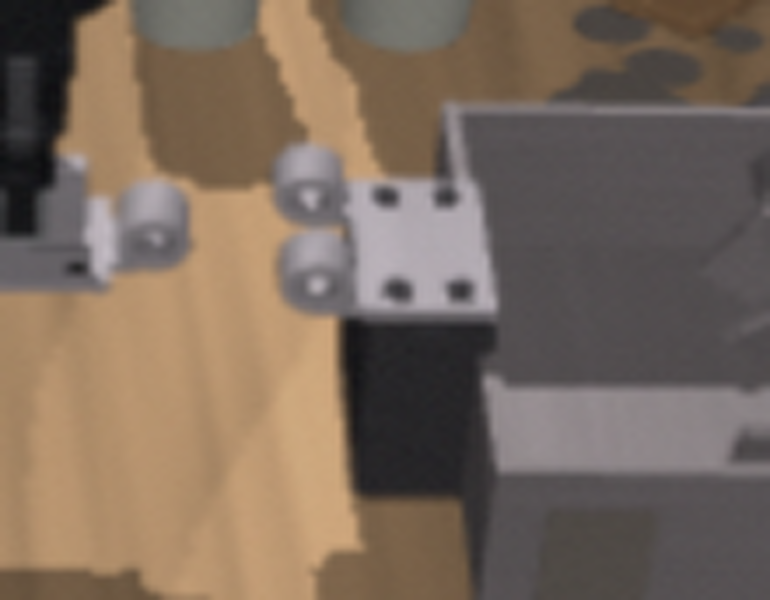

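Run:
```python
from h import *
import pickle
s,M=st()
t=pickle.load(open('s17.pkl','rb'))
yaw=s and np.arctan2(M[1,2],M[0,2])-np.pi/2
g=np.array(s['eef_pos'])+[.0003,.0004,.0448]
h=g+.048*np.array([np.cos(yaw),np.sin(yaw),0])-[0,0,.016]
X=h-.0155*np.array([-np.sin(yaw),np.cos(yaw),0])
print('hole',h,'yaw',yaw,'pred',((proj(t,X)[0]-[320,190])*[7,6]).round(1))
p=shot('wrist');save(p['image'],'w17.png')
```

```text
t 23.75 tcp [0.502  0.048  0.0822] q [-0.03  0.16 -0.44  0.96 -0.    0.04] F [ 0.7  0.1 -3. ] gap 0.011 zyaw 1.4964 y [ 0.001 -0.    -1.   ]
hole [0.55020273 0.04484561 0.11103103] yaw -0.07435669930732103 pred [145.9 241.4]
```

View pics/w17.png

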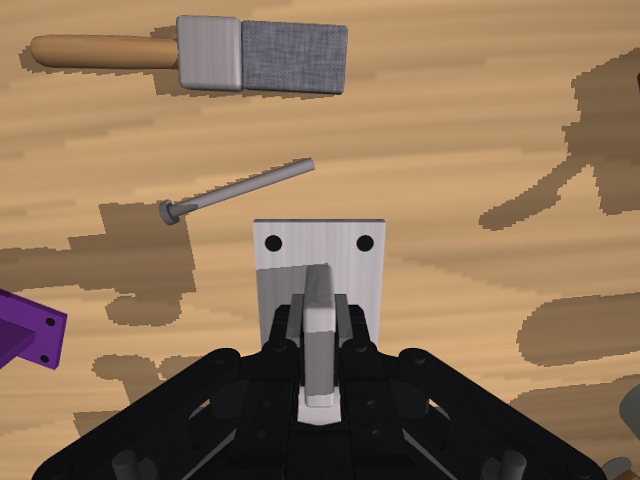

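Run:
```python
from h import *
import pickle
t=pickle.load(open('s17.pkl','rb'))
save(cv2.resize(t['image'][208:248,330:380],None,fx=16,fy=15,interpolation=cv2.INTER_LANCZOS4),'s17z.png')
```

```text
(no output)
```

View pics/s17z.png

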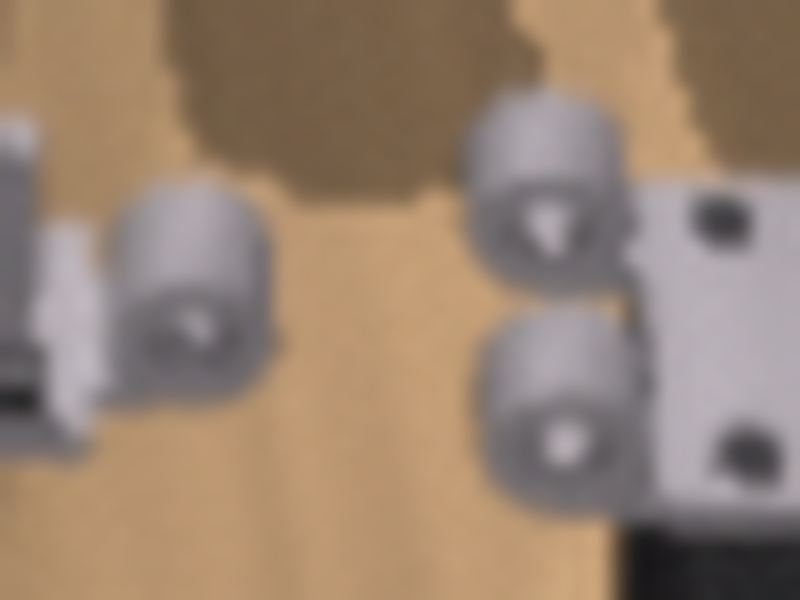

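```bash
cat > cmp.py <<'E'
from h import *
import pickle
def ring(t,c,yaw,r=.014):
    a=np.linspace(0,2*np.pi,181); ax=np.array([np.cos(yaw),np.sin(yaw),0])
    P=c+r*(np.cos(a)[:,None]*ax+np.sin(a)[:,None]*np.array([0,0,1])); q=proj(t,P)
    return q[:,0].min(),q[:,0].max(),q[:,1].max()
def yv(y): return np.array([-np.sin(y),np.cos(y),0])
E
python3 - <<'E'
from cmp import *
t=pickle.load(open('s17.pkl','rb'))
z=lambda r:(round((r[0]-330+.47)*16,1),round((r[1]-330+.47)*16,1),round((r[2]-208+.47)*15,1))
J=np.array([.6103,.041,.110]);jy=-.073
print('near',z(ring(t,J-.044*yv(jy),jy)),'obs 480 648 520')
print('far',z(ring(t,J+.018*yv(jy),jy)),'obs 462 625 293')
h=np.array([.5502,.0448,.1109]);ly=-.0744
print('leaf',z(ring(t,h-.0155*yv(ly),ly)),'obs 112 270 405')
E
```

```text
near (np.float64(473.7), np.float64(649.3), np.float64(515.0)) obs 480 648 520
far (np.float64(457.9), np.float64(627.9), np.float64(294.2)) obs 462 625 293
leaf (np.float64(94.5), np.float64(267.6), np.float64(405.1)) obs 112 270 405
```

The prediction and the side view agree to about 1.4 mm, so I'll advance slowly, watching the force.

move_arm(steps=[[0.3,0.03,0.02,0],[0.3,0,0,0],[0.3,0,0,0],[0.2,0,0,0],[0,0,0,0]])

```text
clock: 24.42
eef_pos: [0.5352, 0.0465, 0.0809]
eef_rot: [0.707, -0.707, 0.026, -0.026]
contact_force: [0.1, -0.1, -2.7]
finger_gap: 0.0115
```

move_arm(steps=[[0.15,0,0,0],[0.15,0,0,0],[0.1,0,0,0],[0,0,0,0]])

```text
clock: 24.92
eef_pos: [0.5468, 0.0457, 0.081]
eef_rot: [0.707, -0.707, 0.026, -0.026]
contact_force: [-0.1, -0.0, -1.2]
finger_gap: 0.011
```

Run:
```python
from h import *
import pickle
s,M=st()
t=shot('side');pickle.dump(t,open('s18.pkl','wb'))
save(cv2.resize(t['image'][208:248,340:390],None,fx=16,fy=15,interpolation=cv2.INTER_LANCZOS4),'s18z.png')
```

```text
t 24.93 tcp [0.5468 0.0457 0.081 ] q [-0.03  0.24 -0.35  0.98  0.    0.04] F [-0.1 -0.  -1.2] gap 0.011 zyaw 1.4971 y [ 0. -0. -1.]
```

View pics/s18z.png

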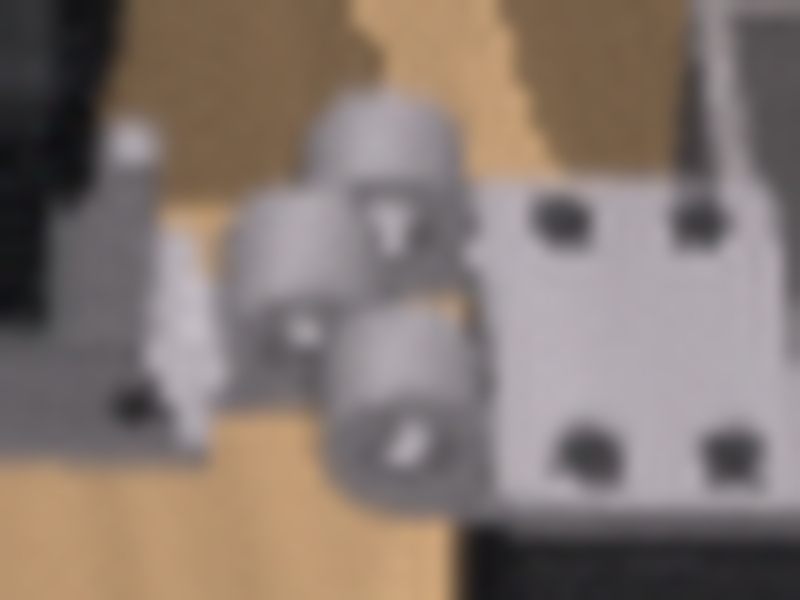

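move_arm(steps=[[0.15,0,0,0],[0.15,0,0,0],[0.15,0,0,0],[0,0,0,0],[0,0,0,0]])

```text
clock: 25.6
eef_pos: [0.5598, 0.0447, 0.0808]
eef_rot: [-0.707, 0.707, -0.026, 0.026]
contact_force: [-0.2, -0.4, -3.1]
finger_gap: 0.0109
```

Run:
```python
from h import *
import pickle
s,M=st()
t=shot('side');pickle.dump(t,open('s19.pkl','wb'))
save(cv2.resize(t['image'][208:248,340:390],None,fx=16,fy=15,interpolation=cv2.INTER_LANCZOS4),'s19z.png')
d=shot('top');save(cv2.resize(d['image'][100:220,240:380],None,fx=5,fy=5,interpolation=cv2.INTER_CUBIC),'t19.png')
p=shot('wrist');save(p['image'],'w19.png')
for _ in range(3):st()
```

```text
t 25.6 tcp [0.5598 0.0447 0.0808] q [-0.04  0.26 -0.32  0.99 -0.    0.04] F [-0.2 -0.4 -3.1] gap 0.0109 zyaw 1.4972 y [-0.  0. -1.]
t 25.75 tcp [0.5597 0.0447 0.0808] q [-0.04  0.26 -0.32  0.99  0.    0.04] F [ 0.1  0.2 -2.9] gap 0.0113 zyaw 1.4972 y [-0.  0. -1.]
t 25.75 tcp [0.5597 0.0447 0.0808] q [-0.04  0.26 -0.32  0.99  0.    0.04] F [ 0.1  0.2 -2.9] gap 0.0113 zyaw 1.4972 y [-0.  0. -1.]
t 25.75 tcp [0.5597 0.0447 0.0808] q [-0.04  0.26 -0.32  0.99  0.    0.04] F [ 0.1  0.2 -2.9] gap 0.0113 zyaw 1.4972 y [-0.  0. -1.]
```

View pics/s19z.png

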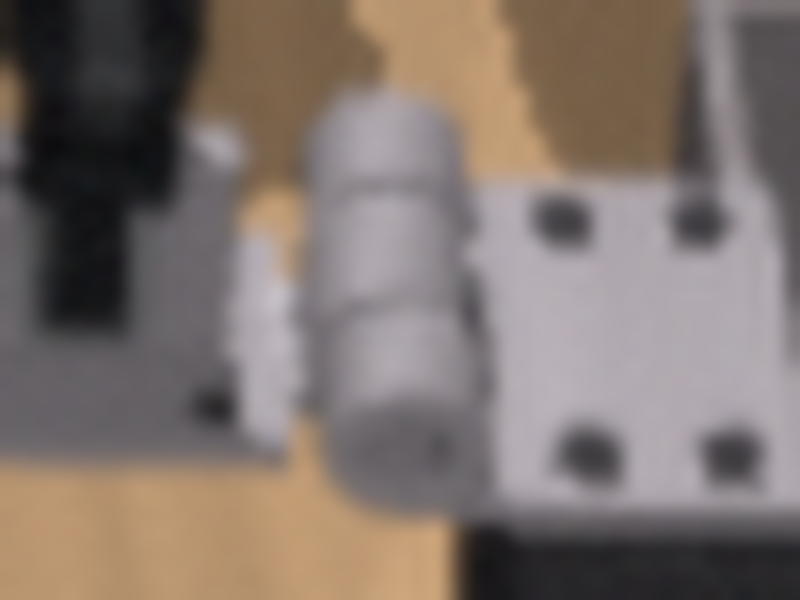

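View pics/t19.png

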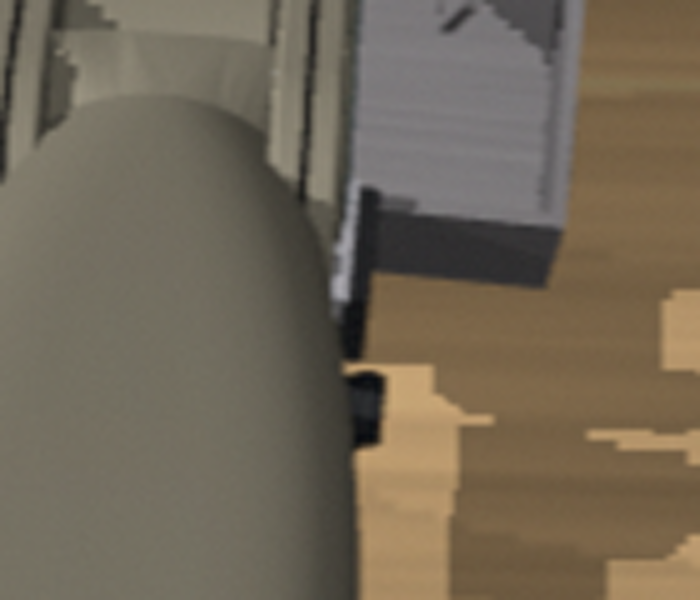

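View pics/w19.png

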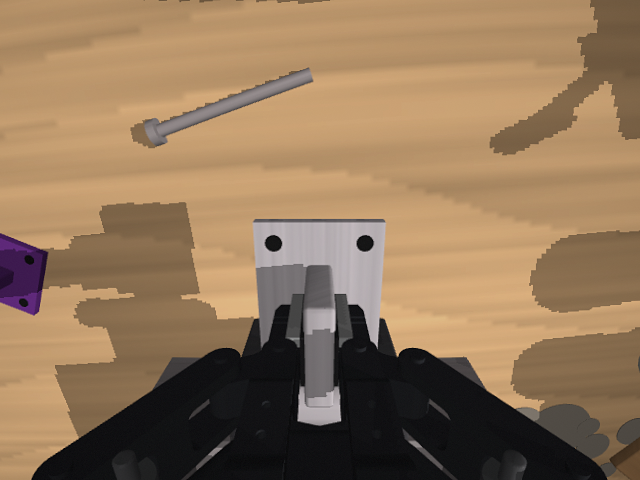

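Run:
```python
from h import *
import pickle
for f in ['s17.pkl','s19.pkl']:
  t=pickle.load(open(f,'rb'));im=t['image'].astype(float)
  sat=im[:,:,0]-im[:,:,2]   # tan is high
  for r in range(213,243):
    row=sat[r,352:374]; 
    # left crossing at half level
    bg=30; i=np.where(row<15)[0]
    if len(i)==0: continue
    print(f[1:3],r,' '.join(f'{x:.0f}' for x in row))
```

```text
17 214 46 49 48 48 49 49 50 46 35 20 15 11 17 31 39 56 69 75 76 76 73 54
17 215 47 47 48 48 48 49 47 38 19 5 2 2 3 5 6 25 54 71 77 77 75 56
17 216 47 47 47 48 48 49 43 21 6 1 0 0 0 1 1 5 30 64 75 78 76 62
17 217 47 49 48 47 48 48 37 8 1 0 0 0 0 0 0 2 18 62 77 77 77 73
17 218 47 47 47 48 49 48 34 7 1 1 0 0 2 0 1 2 10 62 76 76 76 74
17 219 47 48 48 48 49 49 30 6 1 0 1 1 0 0 0 1 9 49 57 56 58 55
17 220 47 49 50 51 56 60 43 10 1 0 1 0 1 2 -1 0 2 14 17 17 17 19
17 221 59 59 60 62 72 75 60 18 2 1 0 0 0 0 0 0 -1 1 2 2 2 2
17 222 74 75 77 76 78 76 63 20 2 1 1 1 1 1 1 0 -1 0 0 1 0 -1
17 223 76 76 77 77 77 76 65 22 3 0 1 1 1 1 0 0 0 0 0 1 0 -1
17 224 76 77 78 78 78 77 73 37 8 1 1 1 2 1 1 0 0 1 0 1 0 -1
17 225 75 77 78 78 79 76 77 58 23 5 2 0 0 0 1 0 0 1 1 0 1 1
17 226 75 77 77 79 78 77 78 74 52 25 12 5 3 2 3 3 2 0 0 0 0 1
17 227 74 75 77 78 77 78 78 79 74 57 41 25 10 9 13 20 22 10 0 0 0 1
17 228 74 74 76 78 78 78 77 79 77 64 49 35 17 13 20 32 42 23 2 1 1 1
17 229 74 74 76 79 77 77 77 77 66 37 14 5 2 2 2 5 20 15 1 1 0 0
17 230 74 75 77 79 78 77 77 71 41 12 1 0 0 0 0 1 4 1 1 0 1 1
17 231 74 74 7
[... 1714 characters left out ...]
1 0 0 1
19 231 0 0 1 1 1 1 0 1 1 1 1 1 -1 -1 1 1 1 1 2 1 0 0
19 232 2 0 -1 0 1 1 1 1 2 0 1 2 0 0 1 1 0 0 -1 1 0 1
19 233 0 -1 0 -1 0 0 1 1 0 0 2 0 0 0 1 0 1 0 0 2 1 1
19 234 0 2 1 0 0 1 2 2 1 1 1 0 1 1 1 0 1 1 1 0 1 1
19 235 0 0 0 2 0 2 15 17 4 2 0 1 0 0 1 1 0 0 1 1 1 1
19 236 -1 -1 0 1 0 4 40 43 14 0 1 1 0 0 1 1 0 0 1 1 1 0
19 237 1 3 1 1 1 7 54 56 18 2 0 1 1 0 1 -1 1 0 1 1 0 -1
19 238 17 16 16 16 16 20 61 62 23 3 0 0 1 1 0 1 2 2 1 1 0 1
19 239 49 49 49 50 51 48 69 71 36 8 3 0 1 0 0 1 -1 0 1 1 0 1
19 240 71 70 70 71 73 74 76 73 56 27 7 3 1 1 2 0 2 0 1 0 2 1
19 241 73 73 72 73 75 78 79 76 72 55 33 19 12 5 6 5 3 1 -1 -1 0 0
19 242 72 72 72 73 75 76 77 77 74 72 62 53 44 38 37 35 14 2 1 0 -1 -1
```

The tubes line up in the side view, with the leaf perhaps 0–1.5 mm short in x. A 1 mm nudge, then a final check.

move_arm(steps=[[0.03,-0.01,0,0],[0,0,0,0],[0,0,0,0],[0,0,0,0],[0,0,0,0]])

```text
clock: 26.38
eef_pos: [0.5608, 0.0446, 0.0812]
eef_rot: [-0.707, 0.707, -0.026, 0.026]
contact_force: [-0.2, -0.0, -3.6]
finger_gap: 0.0108
```

Run:
```python
from h import *
import pickle
s,M=st()
yaw=np.arctan2(M[1,2],M[0,2])-np.pi/2
h=np.array(s['eef_pos'])+[.0003,.0004,.0288]+.048*np.array([np.cos(yaw),np.sin(yaw),0]);print('hole',h.round(4),'yaw',yaw.round(4),'dq',np.abs(s['dq']).max())
t=shot('side')
a=cv2.resize(t['image'][208:248,340:390],None,fx=8,fy=8,interpolation=cv2.INTER_LANCZOS4)
b=cv2.resize(t['image'][150:230,250:330],None,fx=4,fy=4,interpolation=cv2.INTER_LANCZOS4)
save(np.hstack([a,b]),'s20.png')
import math
d=shot('top');save(d['image'],'t20.png')
```

```text
t 26.38 tcp [0.5608 0.0446 0.0812] q [-0.04  0.26 -0.32  0.99 -0.    0.04] F [-0.2 -0.  -3.6] gap 0.0108 zyaw 1.4972 y [ 0. -0. -1.]
hole [0.609  0.0415 0.11  ] yaw -0.0736 dq 0.0019885786727093144
```

View pics/s20.png

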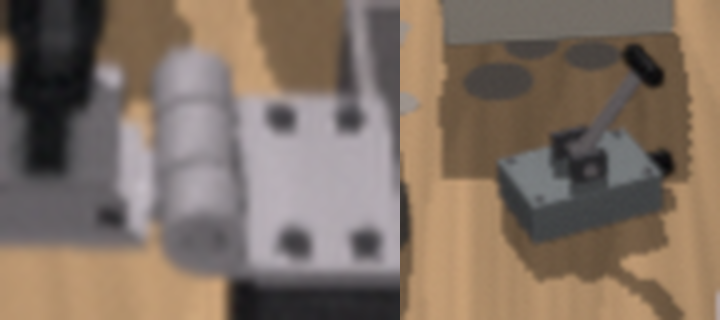

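View pics/t20.png

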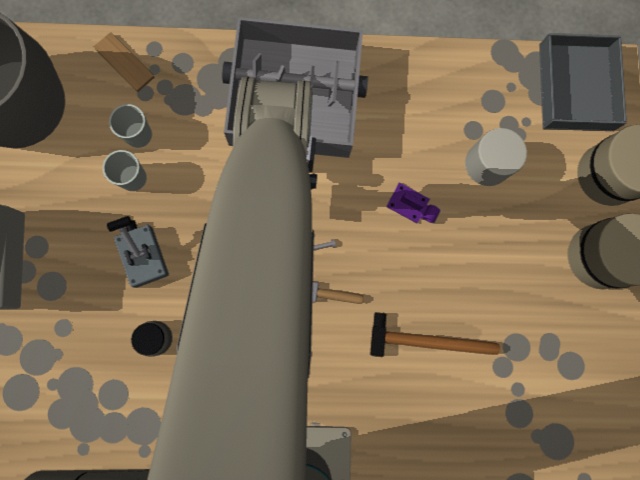

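Side view: the three knuckles form one straight tube, and the lever is at OFF. Top view: all bystanders are where they were. The arm is still and the only force is the leaf's weight, so I'm handing in.

```bash
python3 -c "
from h import *
print(robot.close_job())"
```

```text
the job is handed in; nothing more can be done
None
```

I threw the isolator lever to OFF, then gripped the silver leaf by its rib and handed in holding its knuckle between the two fixed knuckles. The job gave no verdict. One risk stands: an early lever try may have broken the 40 N rule.

**Last checks**
- **Position:** the leaf's hole is calculated at (0.609, 0.0415, 0.110). The fitted jamb hole is at (0.610, 0.041, 0.110), so they are about 1.5 mm apart at most, and the axes are within 0.001 rad. The side view shows the three knuckles as one straight tube.
- **Steadiness:** the arm is still, the jaws stand 11 mm apart on the rib, and the only force is about 3.5 N, the leaf's weight. No pressing on the block shows.
- **Lever and bystanders:** the lever still shows at OFF in the last pictures. Everything the top view shows is in place; the arm hid most of the brush and pin, which I last saw lying undisturbed in the wrist and side views.

**What went wrong or disagreed**
- **Fingertips:** both the wrist and side views put them about 29 mm (shut) to 42 mm (open) short of the reported TCP. My first lever push passed over the handle because of this, and I corrected for it afterwards.
- **Lever push:** on the second try a finger link wedged on the handle and the wrist force read about 110 N, under the 120 N limit. If that link counts as the gripper's body, the 40 N rule may have been broken. I backed off at once and the third push, with the gripper turned 90°, worked at about 5 N.
- **Alignment along x:** the kinematics and the side view disagreed by about 1.4 mm, within the 3.5 mm tolerance, and I settled between them.

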